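Clean the chest tray, stack the shims in it and push it home

TASK

Tidy up the tool chest: holding the orange scraper, sweep every loose chip off the aluminium tray into the blue catch pan (do not touch the chips with the fingers), and stand the scraper back on the middle of its grey rest pad. With the tray clean, slide each thin shim forward until it juts over the front edge of the chest so you can grip it, and stack them all flat in one neat pile centred in the yellow outline on the tray, then push the tray fully home. Leave everything else where it is.

Things in the scene. Friction and masses are not known exactly. Their poses are not given: they have to be found in the camera images.
- chest: low red steel tool chest, fixed, 240 (x) x 210 (y) x 80 mm high; its whole flat top is a black rubber mat without a rim, 80 mm above the bench. Origin at the centre of its underside; its front edge, towards the robot, is at x = -120 mm in its frame, and in front of that edge there is free space down to the bench.
- tray (a joint): how far the tray is pulled forward on its runners, towards the robot along the -x of stack (m): 0 = pushed home against its stop, 0.10 = fully out; starts 0.05 to 0.09; stays where it is left, about 3 N of friction.
- stack (a point): centre of the yellow 124 x 64 mm outline on the aluminium tray's floor, 40 mm above the bench; x = sliding direction (home is +x) and long side of the outline, y away from the pan, z up; moves with the tray. Floor in this frame: x -85 to 85 mm, y -100 (edge over the pan) to 90 mm; both y edges open and flush, both x ends have a red lip, 5 mm thick, 12 mm above the floor.
- tray_front (a point): middle of the outer face of the tray's red front plate (the end nearest the robot), 40 mm above the bench; the plate is 190 mm wide in y and reaches from 12 to 52 mm above the bench; axes as stack. A small look-only pull bar is drawn on it.
- pan (a point): centre of the inner floor (4 mm above the bench) of the fixed blue catch pan beside the tray on its -y side; inside 252 (x) x 102 (y) mm, rim 30 mm above the bench, axes as stack. Things pushed off the tray's -y edge drop into it.
- scraper: bright orange plastic scraper block, 120 g: sole 110 (x) x 40 (y) x 14 mm high, its straight long sides (faces +y and -y) push the chips; on top a grip rib 85 (x) x 22 (y) mm, centred, up to 56 mm above the sole's underside. Origin at the centre of the underside, z up; starts standing on its sole on the rest pad.
- rest_top (a point): centre of the top of the grey rest pad for the scraper, 150 (x) x 90 (y) x 3 mm, fixed on the bench.
- shim1: steel shim, a plain flat plate 110 (along its x) x 50 (y) x 3 mm, about 120 g; origin at the centre of its underside, z up. At the start it lies flat on the chest's mat, its x roughly along the chest's x. Too thin to pinch while it lies flat; slightly oiled, it slides easily along the mat under closed fingertips pressed down on it with 5 to 15 N. May be absent (None).
- shim2: brass shim, a plain flat plate 110 (along its x) x 50 (y) x 3 mm, about 120 g; origin at the centre of its underside, z up. At the start it lies flat on the chest's mat, its x roughly along the chest's x. Too thin to pinch while it lies flat; slightly oiled, it slides easily along the mat under closed fingertips pressed down on it with 5 to 15 N. May be absent (None).
- shim3: copper shim, a plain flat plate 110 (along its x) x 50 (y) x 3 mm, about 120 g; origin at the centre of its underside, z up. At the start it lies flat on the chest's mat, its x roughly along the chest's x. Too thin to pinch while it lies flat; slightly oiled, it slides easily along the mat under closed fingertips pressed down on it with 5 to 15 N. May be absent (None).
- chip1: loose plastic offcut (chip), black, 17 x 13 x 10 mm, 12 g; origin at the centre of the face that is its underside at the start. At the start somewhere on the tray's floor. May be absent (None).
- chip2: loose plastic offcut (chip), green, 17 x 13 x 10 mm, 12 g; origin at the centre of the face that is its underside at the start. At the start somewhere on the tray's floor. May be absent (None).
- chip3: loose plastic offcut (chip), black, 17 x 13 x 10 mm, 12 g; origin at the centre of the face that is its underside at the start. At the start somewhere on the tray's floor. May be absent (None).
- chip4: loose plastic offcut (chip), green, 17 x 13 x 10 mm, 12 g; origin at the centre of the face that is its underside at the start. At the start somewhere on the tray's floor. May be absent (None).
- pot: white enamel coffee pot, 150 mm high, 120 mm across, origin under its centre. A bystander: leave where it is.
- funnel: black plastic funnel standing mouth down, 115 mm high, 104 mm across, origin under its centre. A bystander: leave where it is.
- messkit: open aluminium mess pan, 45 mm high, 144 mm across, its handle at -x of its frame, origin under its centre. A bystander: leave where it is.
- jar: amber jar with steel cap, 90 mm high, 60 mm across, origin under its centre. A bystander: leave where it is.
- driver: yellow-handled screwdriver lying along its x, origin under its middle. A bystander: leave where it is.
- tin: small blue tin, 34 mm high, 48 mm across, origin under its centre. A bystander: leave where it is.
Mind the look-alikes: they are no part of the job. There is more than one size of the scraper; the job needs the larger. There is more than one size of the shim1; the job needs the smaller.

How it is judged:
On the way, in this order (a step that is already met when the one before it is completed fails the run):
1. every chip lies in the catch pan (x of chip1 in the frame of pan between -0.128 and 0.128 m and y of chip1 in the frame of pan between -0.053 and 0.053 m and z of chip1 in the frame of pan between -0.005 and 0.024 m and x of chip2 in the frame of pan between -0.128 and 0.128 m and y of chip2 in the frame of pan between -0.053 and 0.053 m and z of chip2 in the frame of pan between -0.005 and 0.024 m and x of chip3 in the frame of pan between -0.128 and 0.128 m and y of chip3 in the frame of pan between -0.053 and 0.053 m and z of chip3 in the frame of pan between -0.005 and 0.024 m and x of chip4 in the frame of pan between -0.128 and 0.128 m and y of chip4 in the frame of pan between -0.053 and 0.053 m and z of chip4 in the frame of pan between -0.005 and 0.024 m), for 0.2 s.
2. all shims lie flat in one pile in the yellow outline (horizontal distance between each of shim1, shim2, shim3 and stack below 0.018 m and angle between the x axis of each of shim1, shim2, shim3 and the x axis of stack, either way round below 0.2 rad and angle between each of shim1, shim2, shim3's own z axis and vertical below 0.08 rad and z of shim1 in the frame of stack between -0.004 and 0.01 m and z of shim2 in the frame of stack between -0.004 and 0.01 m and z of shim3 in the frame of stack between -0.004 and 0.01 m), for 0.2 s.
3. the tray is pushed home (value of joint tray below 0.006 m), for 0.2 s.
At the end, for the whole second after the job is handed in: Chips all in the catch pan; every shim flat (tilt < 0.08 rad) in one pile, centre within 18 mm and long side within 0.2 rad of the outline; tray within 6 mm of home; scraper standing on its sole within 30 mm of the rest pad's centre; all at rest (all of step 1 and all of step 2 and horizontal distance between scraper and rest_top below 0.03 m and angle between scraper's own z axis and vertical below 0.1 rad and height (world z) of scraper below 0.01 m and linear speed of each of chip1, chip2, chip3, chip4, shim1, shim2, shim3, scraper below 0.02 m/s and value of joint tray below 0.006 m); the robot touches nothing.
It fails at once if a bystander is moved by more than 30 mm (distance of any of pot, funnel, messkit, jar, driver, tin from where it was at the start of the episode above 0.03 m).
It fails at once if a chip is touched by the fingers (contact force between the fingers and chip1 above 0.5 N or contact force between the fingers and chip2 above 0.5 N or contact force between the fingers and chip3 above 0.5 N or contact force between the fingers and chip4 above 0.5 N).
Of shim1, shim2, shim3 only 2 to 3 are there at a start; the rules pass over those that are not, and their reading is None.
Of chip1, chip2, chip3, chip4 only 2 to 4 are there at a start; the rules pass over those that are not, and their reading is None.
At some moment in a run one of chip1, chip2, chip3, chip4, scraper may be knocked a few centimetres aside while the robot is not near it.
It also fails if it takes over 210 s, if anything falls off the work surface, if the arm or the gripper's body presses on something with over 40 N, if the wrist force passes 120 N, or if a joint passes its speed limit or range.

ROBOT

A 6-joint arm with a two-finger parallel gripper is mounted at the origin on the work surface. World frame = base frame: x ahead of the robot, y to its left, z up, the work surface at z = 0. Lengths are in m, angles in rad, forces in N, time in s.
With the tool pointing down it reaches from about 0.325 to 0.775 m from the base axis. Payload 9.3 kg.
Tool frame: the origin (TCP) lies at the very end of the fingers, on their centre line; the grasp point (between the pads) lies 19 mm behind it; x points along the fingers, y is the direction in which the jaws open and shut, and the axes are right-handed (so a half turn about x gives the same grasp; the last joint's range is limited). The gripper opens to 85 mm and grips with 20 to 120 N. Pads are 22 mm wide; open, the fingers measure 114 mm over their backs; the gripper's body (76 mm by 85 mm) begins 54 mm behind the grasp point. The pads swing forward as they close: fully open they stand 13 mm farther back than shut.
Start: joints at [1.068, 0.259, 0.021, 1.334, 0, 1.418], TCP at [0.188, 0.517, 0.231] pointing down, gripper open.
Joint ranges: [-3.04, 3.04], [-0.91, 1.82], [-1.04, 1.36], [-1.92, 1.95], [-1.52, 1.45], [-3.14, 3.14]. Speed limits (rad/s): [2.22, 2.22, 2.79, 3.14, 3.14, 3.14].

INTERFACE

Orientations are given as a unit quaternion [x, y, z, w].
In Python, from plant import ctrl, viewer gives the robot as it stands.
- The arm moves only by the tool arm_command, never from a script. Its argument "commands" is a list of rows, each a list of 2 entries, a list of its own where there are three numbers: the shift along the tool's x, y, z in m, then the turn about the tool's x in degrees. A call has 1 to 8 rows; each row is the pose to reach, as a shift and turn from the pose commanded when the call began, along the tool's axes at that moment; what a row does not reach only later rows make up. A row lasts 1/10 s, in which the tool goes at most 50 mm and 8.59 degrees, less where a joint would pass 70% of its speed; a pose out of reach is approached as far as the arm can. A call with a gripper value outside its range is refused whole. "jaw" is the closure, from 0 (fully open) to 1 (shut), set as the call begins (left out, the last holds). The fingers move at their own pace and stop on an object; the grip force is fixed at half the most. Time passes only in rows, so rows that repeat a pose let the fingers close. It gives the time, the measured TCP pose, the force and the opening at its end, in the units of the state.
- ctrl.state(): the state, without advancing time (a new reading comes with each control period).
- viewer.grab_frame(name): name is "scene" or "top" or "wrist"; returns a dict with "img" (480x640x3 uint8, red, green, blue), "range_z" (480x640 float32, m along the optical axis (not along the pixel's ray), 0 where there is no reading), "fx", "fy", "cx", "cy" (pixels), "pose" (4x4, takes a point from camera to world coordinates). Camera axes: x right, y down, z forward; pixel columns grow to the right and rows downward; lengths in m; the calibration is good to about 2 mm. The wrist camera is an equidistant fisheye: a pixel r from the principal point sees the ray r / f radians off the axis. A picture is of the moment at which its call begins.
- ctrl.sign_off(): hands the job in, once; it reports no verdict.
The state is a dict: "clock": time; "joint_pos": joint angles; "joint_vel": joint speeds; "effort": joint torques, N m; "ee_pos": TCP position; "ee_rot": TCP orientation; "contact_force": force on the tool from outside, world axes, zero at the start; "moment": the same for the moment, N m; "width": finger opening in m.
Only numpy, scipy, OpenCV 4.12 (cv2) and the standard library are available. Lean on these libraries where they do the work, as an engineer would, in place of code of your own. Each camera call takes 0.05 s, during which the arm holds its last target. There are 200 camera calls.

## Working session

There is one attempt and no reset: what is moved stays moved. The work goes in short steps, Python scripts to look and compute and a tool call to move; the robot and the scene stay as the last step left them, time stands still between calls to the robot, and variables do not carry over. Pictures are saved under pics/ and viewed, about 12 in all and at most 16, crops included, and the job is handed in when it is done.

Besides the shell and the picture viewer there is one more tool, called by a JSON object that holds its "fn" and its "kwargs". arm_command: Moves the arm, as the interface text tells. Its arguments: {"type":"object","properties":{"commands":{"type":"array"},"jaw":{"type":"number"}},"required":["commands"]}

```bash
mkdir -p pics; ls; cat > h.py <<'E'
import numpy as np, cv2
from plant import ctrl, viewer
def grab(n):
    f=viewer.grab_frame(n); f['bgr']=cv2.cvtColor(f['img'],cv2.COLOR_RGB2BGR); return f
def ray(f,u,v,fish=False):
    x=(u-f['cx'])/f['fx'];y=(v-f['cy'])/f['fy']
    if fish:
        r=np.hypot(x,y); d=np.array([np.sin(r)*x/max(r,1e-9),np.sin(r)*y/max(r,1e-9),np.cos(r)])
    else: d=np.array([x,y,1.])
    P=np.array(f['pose']); return P[:3,3],P[:3,:3]@d
def onz(f,u,v,z,fish=False):
    o,d=ray(f,u,v,fish); return o+d*(z-o[2])/d[2]
E
python3 - <<'E'
from h import *
s=ctrl.state()
for k,v in s.items(): print(k,np.round(v,4))
for n in('scene','top'):
    f=grab(n); cv2.imwrite(f'pics/{n}0.png',f['bgr']); print(n,f['fx'],f['cx'],f['cy'],np.round(f['pose'],3).tolist()); np.savez(f'{n}0.npz',**f)
E
```

```text
pics
clock 0.0
joint_pos [ 1.0684  0.2592  0.0207  1.3337 -0.      1.4182]
joint_vel [-0.0003 -0.0011  0.0006  0.0002  0.0004  0.0007]
effort [ 3.30000e-03 -5.55642e+01  3.44535e+01  1.36000e-02  1.00000e-04
 -0.00000e+00]
ee_pos [0.1884 0.5164 0.2307]
ee_rot [ 0.1226  0.6965 -0.1235  0.6962]
contact_force [ 0.0178 -0.2863 -0.1982]
moment [0.0019 0.0285 0.0246]
width 0.0856
scene 544.416481464343 317.47845092063443 234.47135959205752 [[-0.585, 0.602, -0.544, 1.229], [0.811, 0.426, -0.401, 0.507], [-0.01, -0.676, -0.737, 0.988], [0.0, 0.0, 0.0, 1.0]]
top 523.6408338968411 324.67441282515546 250.77260794973066 [[0.065, -0.978, 0.199, 0.238], [-0.998, -0.065, 0.011, 0.014], [0.003, -0.199, -0.98, 1.647], [0.0, 0.0, 0.0, 1.0]]
```

View pics/top0.png

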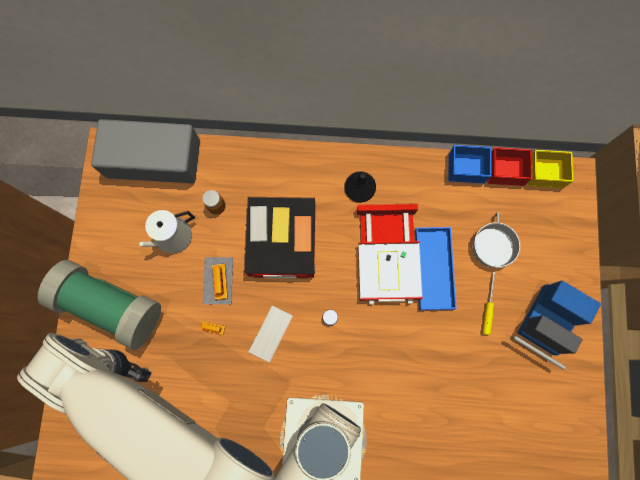

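View pics/scene0.png

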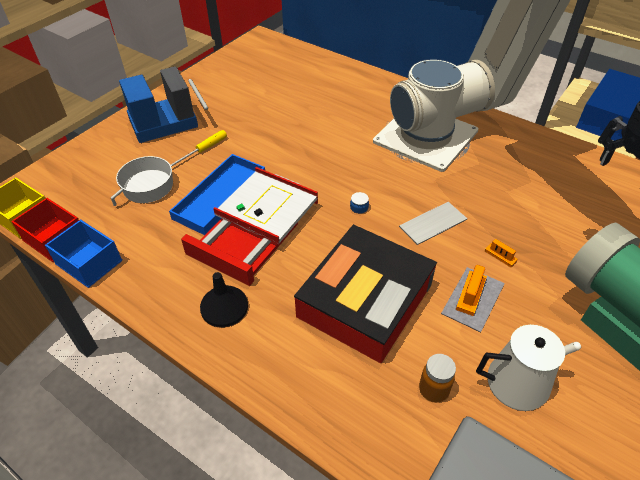

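Top view: the chest is at (280,240) with steel, brass and copper shims. The tray is at (390,272) with a black chip at (388,258) and a green one at (404,254), and the pan is at (436,270). The large scraper stands on its pad at (218,281); the small decoy is at (213,327) and the large plate decoy at (270,333). Next I measure these.

```bash
cat >> h.py <<'E'
def rect(f,mask,z,fish=False,off=(0,0)):
    "largest blob -> world rect on plane z"
    cs,_=cv2.findContours(mask.astype(np.uint8),cv2.RETR_EXTERNAL,cv2.CHAIN_APPROX_NONE)
    c=max(cs,key=cv2.contourArea)[:,0,:]
    w=np.array([onz(f,u+off[0],v+off[1],z,fish)[:2] for u,v in c])
    (x,y),(a,b),t=cv2.minAreaRect((w*1000).astype(np.float32))
    if a<b: a,b,t=b,a,t-90
    t=(t+90)%180-90
    return np.round([x,y,a,b,t],1)
E
cat > m0.py <<'E'
from h import *
def ld(n):
    return dict(np.load(f'{n}0.npz'))
def msk(f,lo,hi,box):
    h=cv2.cvtColor(f['bgr'],cv2.COLOR_BGR2HSV); m=cv2.inRange(h,np.array(lo),np.array(hi)); k=np.zeros_like(m); x0,y0,x1,y1=box; k[y0:y1,x0:x1]=1; return m*k>0
T=ld('top');S=ld('scene')
jobs=[('copper',(5,90,120),(18,255,255),.083,(285,205,320,260),(310,235,365,295)),
('brass',(20,90,120),(35,255,255),.083,(265,200,295,250),(330,255,390,315)),
('steel',(0,0,120),(179,70,255),.083,(244,200,272,248),(362,275,412,330)),
('scraper',(8,200,100),(22,255,255),.014,(203,255,233,305),(450,255,500,320)),
('pad',(0,0,60),(179,60,200),.003,(195,250,240,310),(440,250,510,335)),
('black chip',(0,0,0),(179,255,90),.05,(375,248,398,268),(250,204,266,219)),
('green chip',(50,90,50),(85,255,255),.05,(396,246,412,264),(232,200,250,215)),
('white floor',(0,0,170),(179,50,255),.04,(350,235,425,302),(215,165,320,245)),
('yellow outline',(22,60,120),(35,255,255),.04,(365,245,412,297),(240,180,300,225)),
('pan',(100,120,60),(125,255,255),.03,(412,222,460,315),(165,150,270,235)),
('tin',(0,0,90),(179,255,255),.034,(320,307,341,328),(347,190,372,215)),
('chest',(0,0,0),(179,255,70),.08,(244,190,318,285),(294,225,440,345)),
]
for n,lo,hi,z,b1,b2 in jobs:
    for f,b in((T,b1),(S,b2)):
        try: print(n,rect(f,msk(f,lo,hi,b),z).tolist())
        except Exception as e: print(n,'none')
E
python3 m0.py
```

```text
copper [605.5, 104.0, 110.6, 49.4, 4.1]
copper [607.1, 101.2, 111.1, 50.5, 4.1]
brass [629.5, 172.3, 111.1, 52.3, 3.8]
brass [630.5, 171.4, 109.4, 49.7, 2.6]
steel [629.6, 241.7, 109.1, 49.6, 5.0]
steel [630.2, 239.5, 110.7, 50.3, 5.5]
scraper [450.0, 354.7, 108.2, 38.8, 10.4]
scraper [441.9, 351.7, 142.1, 39.5, 10.5]
pad [454.4, 363.8, 143.9, 88.9, 3.9]
pad [456.6, 362.5, 151.0, 89.8, 3.8]
black chip [554.1, -166.4, 15.0, 8.8, -15.7]
black chip [560.2, -165.4, 19.0, 17.5, -17.8]
green chip [566.7, -212.5, 15.8, 10.9, -41.5]
green chip [571.6, -212.5, 18.0, 17.2, 72.6]
white floor [517.7, -173.7, 189.0, 166.9, -85.2]
white floor [515.3, -176.2, 190.4, 166.8, -85.3]
yellow outline [516.8, -168.9, 125.5, 65.0, 4.9]
yellow outline [516.3, -171.9, 125.0, 65.8, 4.8]
pan [534.9, -317.7, 258.1, 112.0, 4.5]
pan [545.6, -312.1, 278.1, 126.2, 4.8]
tin [360.2, 1.5, 61.5, 61.0, -86.2]
tin [373.7, 7.9, 88.2, 61.5, 33.7]
chest [595.2, 171.4, 239.6, 210.5, 3.8]
chest [601.3, 178.7, 242.6, 225.4, 2.8]
```

```bash
cat >> h.py <<'E'
from scipy.spatial.transform import Rotation as Rn
def pose():
    s=ctrl.state(); return s,np.array(s['ee_pos']),Rn.from_quat(s['ee_rot']).as_matrix()
def plan(*tg):
    "tg: (x,y,z,jawdeg) mm world; prints shifts in tool axes mm & turn deg"
    s,p,R=pose(); 
    jaw=np.degrees(np.arctan2(R[1,1],R[0,1]))
    print('t',round(float(s['clock']),2),'p',np.round(p*1000,1),'jaw',round(jaw,1),'F',np.round(s['contact_force'],1),'w',round(float(s['width'])*1000,1),'q6',round(float(s['joint_pos'][5]),2))
    for t in tg:
        d=R.T@(np.array(t[:3])/1000-p)*1000
        a=((t[3]-jaw+90)%180-90); sg=-1 if R[2,0]<0 else 1
        print(' ->',np.round(d,1),'turn',round(sg*a,1))
E
python3 -c "
from h import *
s,p,R=pose();print(np.round(R,3))
plan((449,354,120,100.4),(449,354,27,100.4))"
```

```text
[[-0.001  0.343  0.939]
 [-0.001  0.939 -0.343]
 [-1.    -0.001 -0.   ]]
t 0.1 p [188.4 516.5 230.7] jaw 70.0 F [ 0.2  0.2 -0.9] w 85.6 q6 1.42
 -> [110.8 -63.2 300.5] turn -30.4
 -> [203.8 -63.1 300.6] turn -30.4
```

{"fn": "arm_command", "kwargs": {"commands": [[[0.04, -0.06, 0.3], -30.4], [[0.04, -0.06, 0.3], -30.4], [[0.1, -0.063, 0.3], -30.4], [[0.1, -0.063, 0.3], -30.4], [[0.11, -0.063, 0.3], -30.4], [[0.11, -0.063, 0.3], -30.4], [[0.11, -0.063, 0.3], -30.4], [[0.11, -0.063, 0.3], -30.4]], "jaw": 0}}

```text
clock: 0.9
ee_pos: [0.4511, 0.3516, 0.1181]
ee_rot: [-0.063, 0.706, 0.061, 0.703]
contact_force: [-0.1, -0.1, 0.2]
width: 0.0855
```

```bash
python3 -c "
from h import *
plan((449,354,27,100.4))
f=grab('wrist');np.savez('w1.npz',**f);cv2.imwrite('pics/w1.png',f['bgr']);print(f['fx'],f['cx'],f['cy'],np.round(f['pose'],3).tolist())"
```

```text
t 0.9 p [451.1 351.6 118.1] jaw 100.1 F [-0.1 -0.1  0.2] w 85.5 q6 0.34
 -> [91.1  3.  -1.3] turn -0.3
371.64829954431775 319.23949780516807 245.1484141456954 [[-0.175, 0.946, 0.274, 0.382], [0.985, 0.169, 0.045, 0.339], [-0.003, 0.277, -0.961, 0.261], [0.0, 0.0, 0.0, 1.0]]
```

View pics/w1.png

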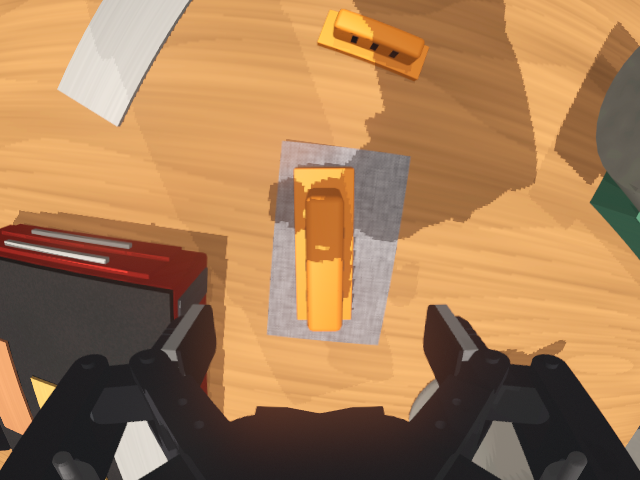

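The scraper's rib is at about (325,260), long and vertical in the picture. The chest is well to its left, so the fingers have clearance.

```bash
python3 -c "
from h import *
f=dict(np.load('w1.npz'))
for u,v,z in((325,190,.059),(325,328,.059),(296,168,.017),(298,319,.017),(354,169,.017),(287,140,.003),(409,156,.003),(268,334,.003),(379,344,.003)): print(u,v,np.round(onz(f,u,v,z,True)*1000,1))"
```

```text
325 190 [408.  346.6  59. ]
325 328 [491.  361.7  59. ]
296 168 [402.3 326.8  17. ]
298 319 [509.8 345.4  17. ]
354 169 [396.3 364.3  17. ]
287 140 [385.3 316.7   3. ]
409 156 [380.4 402.1   3. ]
268 334 [535.2 324.2   3. ]
379 344 [528.9 413.8   3. ]
```

{"fn": "arm_command", "kwargs": {"commands": [[[0.045, 0.003, -0.001], 0], [[0.075, 0.003, -0.001], 0], [[0.091, 0.003, -0.001], 0], [[0.091, 0.003, -0.001], 0], [[0.091, 0.003, -0.001], 0]]}}

```text
clock: 1.45
ee_pos: [0.4469, 0.3581, 0.031]
ee_rot: [-0.064, 0.704, 0.064, 0.704]
contact_force: [0.0, 0.0, 0.3]
width: 0.0854
```

{"fn": "arm_command", "kwargs": {"commands": [[[0, 0, 0], 0], [[0, 0, 0], 0], [[0, 0, 0], 0], [[0, 0, 0], 0], [[0, 0, 0], 0], [[0, 0, 0], 0], [[0, 0, 0], 0], [[0, 0, 0], 0]], "jaw": 1}}

```text
clock: 2.25
ee_pos: [0.4475, 0.3576, 0.0308]
ee_rot: [-0.064, 0.704, 0.064, 0.705]
contact_force: [-2.0, -0.5, 6.0]
width: 0.0211
```

{"fn": "arm_command", "kwargs": {"commands": [[[-0.05, 0, 0], 0], [[-0.1, 0, 0], 0], [[-0.15, 0, 0], 0], [[-0.15, 0, 0], 0], [[-0.15, 0, 0], 0]]}}

```text
clock: 2.75
ee_pos: [0.4475, 0.3576, 0.1812]
ee_rot: [-0.063, 0.704, 0.064, 0.705]
contact_force: [0.2, -0.2, -0.6]
width: 0.021
```

```bash
python3 -c "
from h import *
plan((534,-119,180,94.8))"
```

```text
t 2.75 p [447.5 357.6 181.2] jaw 100.4 F [ 0.2 -0.2 -0.6] w 21.0 q6 0.35
 -> [   0.9 -484.4   -0.6] turn 5.6
```

{"fn": "arm_command", "kwargs": {"commands": [[[0, -0.05, 0], 5.6], [[0, -0.1, 0], 5.6], [[0, -0.15, 0], 5.6], [[0, -0.2, 0], 5.6], [[0, -0.25, 0], 5.6], [[0, -0.3, 0], 5.6], [[0, -0.35, 0], 5.6], [[0, -0.4, 0], 5.6]]}}

```text
clock: 3.55
ee_pos: [0.5182, -0.0379, 0.1785]
ee_rot: [-0.029, 0.708, 0.03, 0.705]
contact_force: [1.2, 0.7, -1.1]
width: 0.0212
```

```bash
python3 -c "
from h import *
plan((534,-119,180,94.8))
f=grab('wrist');np.savez('w2.npz',**f);cv2.imwrite('pics/w2.png',f['bgr'])"
```

```text
t 3.55 p [518.2 -37.9 178.5] jaw 94.8 F [ 1.2  0.7 -1.1] w 21.2 q6 -0.32
 -> [ -1.6 -82.1   9. ] turn -0.0
```

View pics/w2.png

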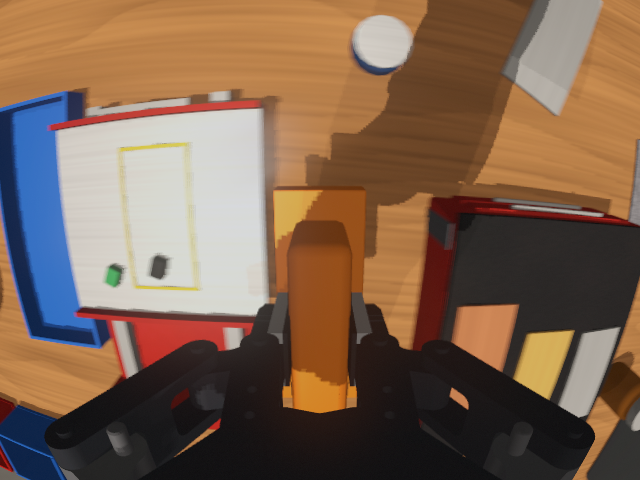

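Only two chips are on the tray: black at (159,267) and green at (115,275). The scraper is held upright. Tray corners are at about (55,127), (263,105), (268,315) and (80,312).

```bash
python3 -c "
from h import *
f=dict(np.load('w2.npz'))
c,s=np.cos(np.radians(4.8)),np.sin(np.radians(4.8))
o=np.array([516.5,-170.5])
for n,u,v,z in(('blk',159,267,.046),('grn',115,275,.046),('ol',119,148,.04),('ol',188,144,.04),('ol',198,289,.04),('ol',134,287,.04)):
  p=onz(f,u,v,z,True)[:2]*1000;d=p-o;print(n,np.round(p,1),'tray',np.round([d[0]*c+d[1]*s,-d[0]*s+d[1]*c],1))
w=lambda x,y:(o[0]+x*c-y*s,o[1]+x*s+y*c)
for y in(50,-85,-90): print(w(22,y))
plan((*w(22,52),180,94.8),(*w(22,52),69.5,94.8),(*w(22,-88),69.5,94.8))"
```

```text
blk [ 557.6 -169.8] tray [41.  -2.8]
grn [ 569.8 -215.2] tray [ 49.4 -49. ]
ol [ 459.6 -209.1] tray [-59.9 -33.7]
ol [ 456.  -145.9] tray [-58.2  29.6]
ol [ 576.5 -137. ] tray [62.6 28.4]
ol [ 581.9 -199.6] tray [ 62.7 -34.4]
(np.float64(534.2389507368733), np.float64(-118.83444448421383))
(np.float64(545.535459586736), np.float64(-253.36098048289693))
(np.float64(545.9538488033975), np.float64(-258.3434447791444))
t 3.6 p [519.9 -44.4 178.2] jaw 94.5 F [ 2.1 -4.  -0.2] w 20.9 q6 -0.32
 -> [ -1.7 -73.3   8.4] turn -0.3
 -> [108.8 -73.    8.7] turn -0.3
 -> [ 109.2 -213.     9.4] turn -0.3
```

{"fn": "arm_command", "kwargs": {"commands": [[[0, -0.045, 0.007], 0], [[0, -0.083, 0.007], 0], [[0.03, -0.083, 0.007], 0], [[0.06, -0.083, 0.007], 0], [[0.085, -0.083, 0.007], 0], [[0.1, -0.083, 0.007], 0], [[0.109, -0.083, 0.007], 0], [[0.109, -0.083, 0.007], 0]]}}

```text
clock: 4.4
ee_pos: [0.5321, -0.1178, 0.0696]
ee_rot: [-0.029, 0.707, 0.03, 0.706]
contact_force: [0.0, 0.1, -0.2]
width: 0.0209
```

{"fn": "arm_command", "kwargs": {"commands": [[[0.001, 0, 0], 0], [[0.001, 0, 0], 0], [[0.001, 0, 0], 0], [[0.001, 0, 0], 0]]}}

```text
clock: 4.8
ee_pos: [0.5331, -0.1181, 0.0706]
ee_rot: [-0.029, 0.706, 0.029, 0.707]
contact_force: [-0.2, -1.1, -1.5]
width: 0.0209
```

```bash
python3 -c "
from h import *
plan((534,-119,69.5,94.8))
f=grab('scene');np.savez('s1.npz',**f);cv2.imwrite('pics/s1.png',cv2.resize(f['bgr'][120:300,150:390],None,fx=3,fy=3))"
```

```text
t 4.8 p [ 533.1 -118.1   70.6] jaw 94.8 F [-0.2 -1.1 -1.5] w 20.9 q6 -0.45
 -> [ 1.1 -0.9  0.8] turn -0.0
```

View pics/s1.png

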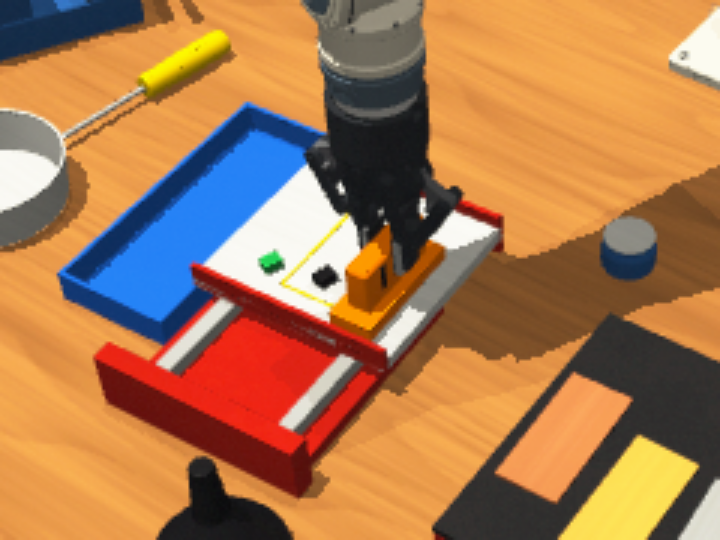

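The scraper sits just above the tray floor, inside the lip, with both chips ahead of it. I sweep.

{"fn": "arm_command", "kwargs": {"commands": [[[0.002, 0, 0], 0], [[0.002, -0.015, 0], 0], [[0.002, -0.03, 0], 0], [[0.002, -0.042, 0], 0], [[0.002, -0.052, 0], 0], [[0.002, -0.062, 0], 0], [[0.002, -0.072, 0], 0], [[0.002, -0.082, 0], 0]]}}

```text
clock: 5.65
ee_pos: [0.5398, -0.2007, 0.0683]
ee_rot: [-0.029, 0.707, 0.029, 0.706]
contact_force: [-1.2, -0.0, -0.9]
width: 0.021
```

{"fn": "arm_command", "kwargs": {"commands": [[[0, -0.008, 0], 0], [[0, -0.016, 0], 0], [[0, -0.024, 0], 0], [[0, -0.032, 0], 0], [[0, -0.04, 0], 0], [[0, -0.048, 0], 0], [[0, -0.054, 0], 0], [[0, -0.06, 0], 0]]}}

```text
clock: 6.45
ee_pos: [0.5448, -0.2602, 0.0682]
ee_rot: [-0.029, 0.707, 0.029, 0.706]
contact_force: [-0.4, -0.4, -1.4]
width: 0.0207
```

```bash
python3 -c "
from h import *
plan()
f=grab('scene');np.savez('s2.npz',**f);cv2.imwrite('pics/s2.png',cv2.resize(f['bgr'][120:300,150:390],None,fx=3,fy=3))"
```

```text
t 6.45 p [ 544.8 -260.2   68.2] jaw 94.8 F [-0.4 -0.4 -1.4] w 20.7 q6 -0.67
```

View pics/s2.png

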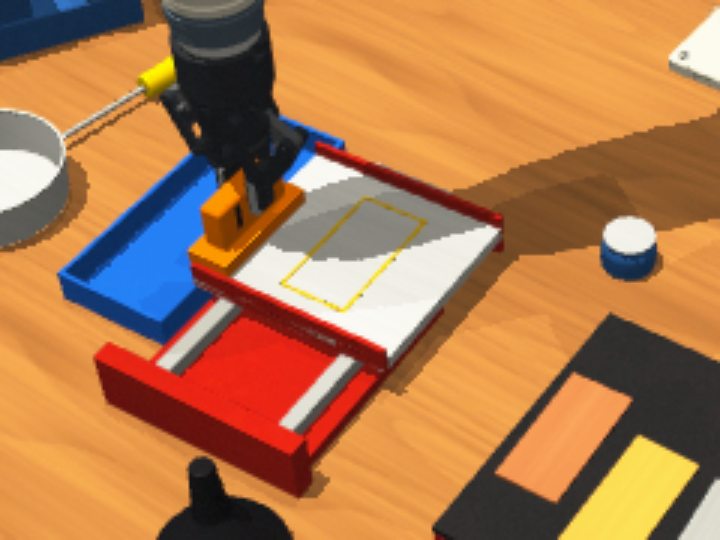

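The tray is clear. The chips are either in the pan or hidden behind the scraper, so I push a little further, lift and look.

{"fn": "arm_command", "kwargs": {"commands": [[[0, -0.005, 0], 0], [[0, -0.01, 0], 0], [[0, -0.01, 0], 0], [[-0.02, -0.0, 0], 0], [[-0.06, 0.03, 0], 0], [[-0.11, 0.08, 0], 0], [[-0.115, 0.08, 0], 0], [[-0.115, 0.08, 0], 0]]}}

```text
clock: 7.3
ee_pos: [0.5391, -0.1784, 0.1868]
ee_rot: [-0.031, 0.705, 0.029, 0.708]
contact_force: [-0.1, -0.0, -1.9]
width: 0.0209
```

```bash
python3 -c "
from h import *
plan((455.5,363,182,93.9))
f=grab('wrist');np.savez('w3.npz',**f);cv2.imwrite('pics/w3.png',f['bgr'])"
```

```text
t 7.3 p [ 539.1 -178.4  186.8] jaw 94.9 F [-0.1 -0.  -1.9] w 20.9 q6 -0.55
 -> [  3.2 546.6 -37.1] turn 1.0
```

View pics/w3.png

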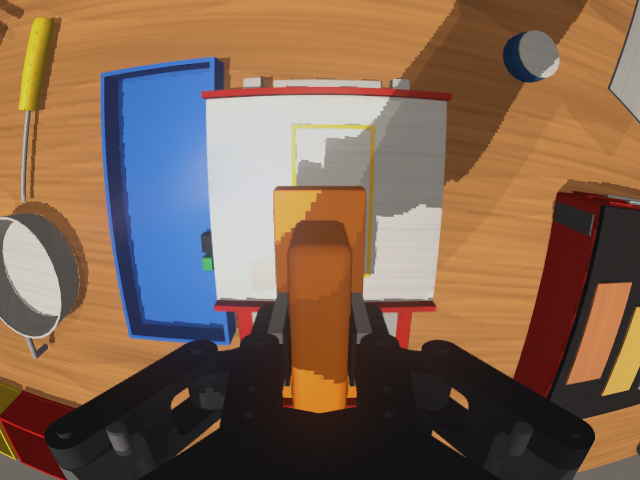

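Both chips are off the tray, at (207,242) and (207,264), just inside the pan by the tray edge. I carry the scraper back and check them from other views.

{"fn": "arm_command", "kwargs": {"commands": [[[0, 0.05, 0], 1], [[0, 0.1, -0.005], 1], [[0, 0.15, -0.01], 1], [[0, 0.2, -0.015], 1], [[0, 0.25, -0.02], 1], [[0, 0.3, -0.025], 1], [[0, 0.35, -0.03], 1], [[0, 0.4, -0.035], 1]]}}

```text
clock: 8.15
ee_pos: [0.4698, 0.2152, 0.1818]
ee_rot: [-0.023, 0.707, 0.023, 0.706]
contact_force: [1.5, 0.1, -0.3]
width: 0.0211
```

{"fn": "arm_command", "kwargs": {"commands": [[[0, 0.05, 0], 0], [[0, 0.1, 0], 0], [[0, 0.14, 0], 0], [[0, 0.14, 0], 0], [[0, 0.14, 0], 0], [[0, 0.14, 0], 0]]}}

```text
clock: 8.75
ee_pos: [0.4614, 0.3526, 0.1822]
ee_rot: [-0.023, 0.707, 0.022, 0.706]
contact_force: [1.2, 0.1, -1.2]
width: 0.0209
```

```bash
python3 -c "
from h import *
plan((457,363,31,93.9))
a=grab('scene');b=grab('top');np.savez('s3.npz',**a);np.savez('t3.npz',**b)
im=np.vstack([cv2.resize(a['bgr'][140:250,150:330],None,fx=3.5,fy=3.5),cv2.resize(b['bgr'][215:310,350:470],(630,220+50))[:270]])
cv2.imwrite('pics/s3.png',im[:600])
w=dict(np.load('w3.npz'))
c,s=np.cos(np.radians(4.8)),np.sin(np.radians(4.8))
for u,v in((207,242),(207,264)):
  z=w['range_z'][v,u]; o,d=ray(w,u,v,True); dd=np.linalg.inv(w['pose'][:3,:3])@d; p=(o+d*z/dd[2])*1000; q=p[:2]-[518,-172]; print(p,'tray',q[0]*c+q[1]*s,-q[0]*s+q[1]*c)
"
```

```text
t 8.75 p [461.4 352.6 182.2] jaw 93.7 F [ 1.2  0.1 -1.2] w 20.9 q6 0.44
 -> [151.2  10.8  -3.5] turn -0.2
[ 566.72650782 -278.9903667    15.74708391] tray 39.602893951650685 -110.6924655122719
[ 585.60896951 -277.31162128   21.86560215] tray 58.55960599222557 -110.59965135719155
```

View pics/s3.png

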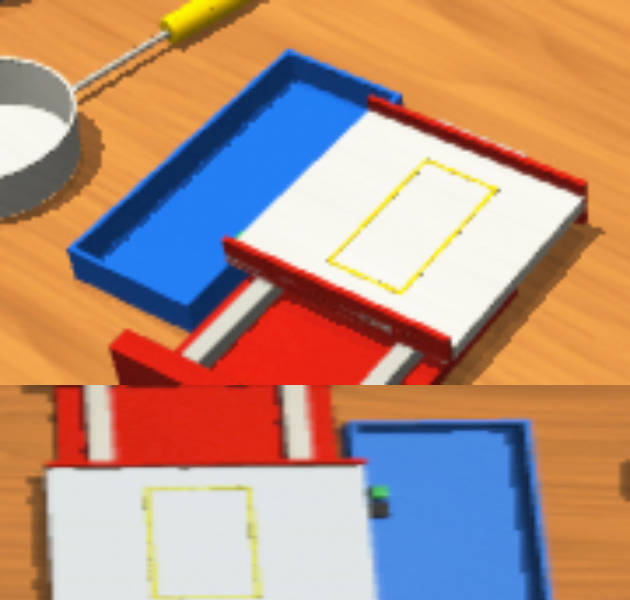

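Both chips lie in the pan, with tops at z ≈ 16 and 22 mm and y ≈ +38 mm in the pan frame. I now set the scraper down.

{"fn": "arm_command", "kwargs": {"commands": [[[0.05, 0.011, -0.004], 0], [[0.09, 0.011, -0.004], 0], [[0.12, 0.011, -0.004], 0], [[0.14, 0.011, -0.004], 0], [[0.148, 0.011, -0.004], 0], [[0.151, 0.011, -0.004], 0], [[0.151, 0.011, -0.004], 0], [[0.151, 0.011, -0.004], 0]]}}

```text
clock: 9.65
ee_pos: [0.4573, 0.3647, 0.0335]
ee_rot: [-0.023, 0.706, 0.023, 0.707]
contact_force: [-0.2, 0.7, -1.2]
width: 0.021
```

```bash
python3 -c "
from h import *
plan()"
```

```text
t 9.65 p [457.3 364.7  33.5] jaw 93.7 F [-0.2  0.7 -1.2] w 21.0 q6 0.46
```

{"fn": "arm_command", "kwargs": {"commands": [[[0.0015, 0, 0], 0], [[0.003, 0, 0], 0], [[0.003, 0, 0], 0], [[0.003, 0, 0], 0]]}}

```text
clock: 10.05
ee_pos: [0.457, 0.3648, 0.0309]
ee_rot: [-0.023, 0.706, 0.024, 0.707]
contact_force: [-2.6, -1.3, 9.8]
width: 0.0211
```

{"fn": "arm_command", "kwargs": {"commands": [[[0, 0, 0], 0], [[0, 0, 0], 0], [[0, 0, 0], 0], [[0, 0, 0], 0], [[0, 0, 0], 0], [[-0.03, 0, 0], 0], [[-0.08, 0, 0], 0], [[-0.12, 0, 0], 0]], "jaw": 0}}

```text
clock: 10.85
ee_pos: [0.4564, 0.3645, 0.1512]
ee_rot: [-0.023, 0.707, 0.023, 0.707]
contact_force: [-0.0, 0.3, 0.2]
width: 0.0856
```

{"fn": "arm_command", "kwargs": {"commands": [[[-0.02, 0, 0], 0], [[-0.02, 0, 0], 0], [[-0.02, 0, 0], 0], [[-0.02, 0, 0], 0], [[-0.02, 0, 0], 0], [[-0.02, 0, 0], 0]], "jaw": 1}}

```text
clock: 11.45
ee_pos: [0.4562, 0.3643, 0.1683]
ee_rot: [-0.023, 0.707, 0.023, 0.706]
contact_force: [-0.5, -0.2, 0.2]
width: 0.0001
```

```bash
python3 -c "
from h import *
import math
f=grab('top'); 
h=cv2.cvtColor(f['bgr'],cv2.COLOR_BGR2HSV)
f=grab('wrist'); cv2.imwrite('pics/w4.png',f['bgr']); h=cv2.cvtColor(f['bgr'],cv2.COLOR_BGR2HSV)
m=cv2.inRange(h,(8,200,100),(22,255,255)); m[:,:200]=0;m[:,450:]=0; m[:100]=0
print(rect(f,m,.017,True))
ct=np.cos(np.radians(4));st=np.sin(np.radians(4))
# press points: shim centre +10mm along x
plan((616,103.5,120,94),(640,172,120,94),(640,241,120,94))"
```

```text
[455.3 375.8   0.    0.    0. ]
t 11.55 p [456.4 364.4 168.7] jaw 93.8 F [ 0.6 -0.1 -0.1] w -0.0 q6 0.46
 -> [  48.7 -270.8  142.2] turn -0.2
 -> [  48.6 -204.   170.7] turn -0.2
 -> [  48.6 -135.1  175.2] turn -0.2
```

{"fn": "arm_command", "kwargs": {"commands": [[[0, -0.045, 0.022], 0], [[0, -0.09, 0.045], 0], [[0, -0.135, 0.07], 0], [[0, -0.18, 0.095], 0], [[0, -0.225, 0.12], 0], [[0.03, -0.271, 0.142], 0], [[0.06, -0.271, 0.142], 0], [[0.07, -0.271, 0.142], 0]]}}

```text
clock: 12.35
ee_pos: [0.6151, 0.1011, 0.0953]
ee_rot: [-0.022, 0.709, 0.022, 0.705]
contact_force: [-1.9, 0.4, -0.3]
width: 0.0
```

{"fn": "arm_command", "kwargs": {"commands": [[[0.005, 0, 0], 0], [[0.01, 0, 0], 0], [[0.012, 0, 0], 0], [[0.012, 0, 0], 0], [[0.012, 0, 0], 0]]}}

```text
clock: 12.85
ee_pos: [0.6161, 0.1041, 0.0882]
ee_rot: [-0.024, 0.706, 0.024, 0.707]
contact_force: [0.3, -0.5, 0.3]
width: 0.0
```

```bash
python3 -c "
from h import *
plan((616,103.5,83,94))"
```

```text
t 12.85 p [616.1 104.1  88.2] jaw 93.8 F [ 0.3 -0.5  0.3] w 0.0 q6 -0.03
 -> [ 5.2 -0.5 -0.2] turn -0.2
```

{"fn": "arm_command", "kwargs": {"commands": [[[0.002, 0, 0], 0], [[0.004, 0, 0], 0], [[0.0055, 0, 0], 0], [[0.0065, 0, 0], 0], [[0.0065, 0, 0], 0], [[0.0065, 0, 0], 0]]}}

```text
clock: 13.45
ee_pos: [0.6161, 0.1035, 0.083]
ee_rot: [-0.023, 0.706, 0.023, 0.708]
contact_force: [-6.8, -0.1, 18.0]
width: -0.0001
```

{"fn": "arm_command", "kwargs": {"commands": [[[-0.0005, 0, 0], 0], [[-0.0005, 0, -0.003], 0], [[-0.0005, 0, -0.01], 0], [[-0.0005, 0, -0.02], 0], [[-0.0005, 0, -0.03], 0], [[-0.0005, 0, -0.04], 0], [[-0.0005, 0, -0.04], 0], [[-0.0005, 0, -0.04], 0]]}}

```text
clock: 14.25
ee_pos: [0.5763, 0.1007, 0.083]
ee_rot: [-0.023, 0.706, 0.023, 0.708]
contact_force: [-4.7, -0.2, 15.3]
width: -0.0002
```

```bash
cat > cu.py <<'E'
from h import *
import sys
def meas():
    f=grab('top'); h=cv2.cvtColor(f['bgr'],cv2.COLOR_BGR2HSV)
    g=grab('scene'); k=cv2.cvtColor(g['bgr'],cv2.COLOR_BGR2HSV)
    for n,lo,hi in(('cu',(5,90,120),(18,215,255)),('br',(20,90,120),(32,255,255))):
        for q,hh,(x0,y0,x1,y1) in((f,h,(240,190,321,300)),(g,k,(290,170,440,345))):
            m=np.zeros((480,640),np.uint8); m[y0:y1,x0:x1]=cv2.inRange(hh[y0:y1,x0:x1],lo,hi)
            m=cv2.morphologyEx(m,cv2.MORPH_OPEN,np.ones((3,3)))
            try: print(n,rect(q,m,.083).tolist())
            except Exception as e: print(n,e)
    return f,g
if __name__=='__main__':
    plan(); f,g=meas()
    if len(sys.argv)>1: cv2.imwrite(sys.argv[1],cv2.resize(g['bgr'][150:330,290:490],None,fx=3,fy=3))
E
python3 cu.py pics/s4.png
```

```text
t 14.25 p [576.3 100.7  83. ] jaw 93.8 F [-4.7 -0.2 15.3] w -0.2 q6 -0.04
cu [565.6, 241.3, 341.5, 102.9, 4.9]
cu [591.4, 24.2, 509.1, 102.6, 37.8]
br max() iterable argument is empty
br [630.5, 172.0, 109.4, 49.9, 2.5]
```

View pics/s4.png

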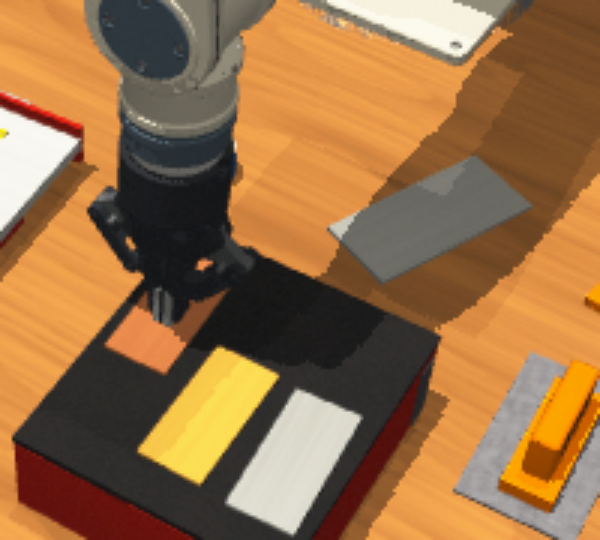

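The copper shim moves with the fingertips and stays aligned. I continue sliding it.

{"fn": "arm_command", "kwargs": {"commands": [[[-0.0003, 0, -0.008], 0], [[-0.0003, 0, -0.018], 0], [[-0.0003, 0, -0.028], 0], [[-0.0003, 0, -0.038], 0], [[-0.0003, 0, -0.048], 0], [[-0.0003, 0, -0.058], 0], [[-0.0003, 0, -0.066], 0], [[-0.0003, 0, -0.072], 0]]}}

```text
clock: 15.15
ee_pos: [0.5057, 0.096, 0.0831]
ee_rot: [-0.023, 0.705, 0.023, 0.708]
contact_force: [3.1, 0.5, 8.7]
width: 0.0002
```

{"fn": "arm_command", "kwargs": {"commands": [[[0, 0, 0], 0], [[-0.03, 0, 0], 0], [[-0.07, 0, -0.04], 0], [[-0.07, 0, -0.08], 0], [[-0.07, 0, -0.08], 0], [[-0.07, 0, -0.08], 0], [[-0.07, 0, -0.08], 0]], "jaw": 1}}

```text
clock: 15.85
ee_pos: [0.4251, 0.0908, 0.1516]
ee_rot: [-0.023, 0.706, 0.023, 0.707]
contact_force: [0.3, 0.4, -0.4]
width: -0.0001
```

```bash
python3 -c "
from h import *
plan()
f=grab('wrist'); np.savez('w5.npz',**f); cv2.imwrite('pics/w5.png',f['bgr'])"
```

```text
t 15.85 p [425.1  90.8 151.6] jaw 93.8 F [ 0.3  0.4 -0.4] w -0.1 q6 -0.05
```

View pics/w5.png

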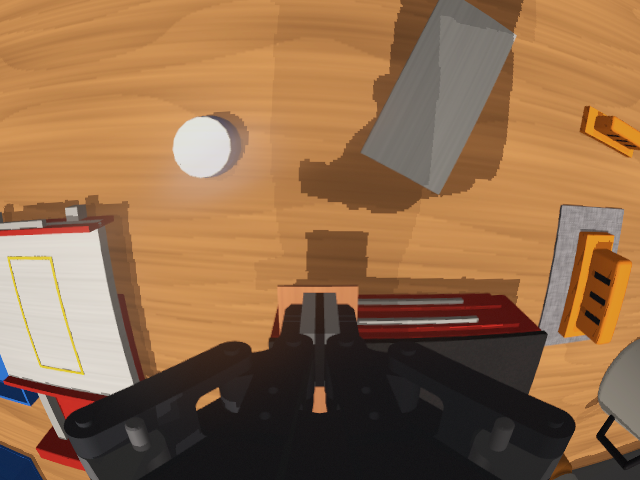

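The copper shim juts out: its front corners are at (278,287) and (358,287), with the chest's front top edge at about y=335. The scraper stands on its pad at the right.

```bash
python3 -c "
from h import *
f=dict(np.load('w5.npz'))
for u,v,z in((278,287,.083),(358,287,.083),(545,334,.08),(420,339,.08)): print(np.round(onz(f,u,v,z,True)*1000,1))
plan((463,93.5,110,93.8),(463,93.5,75,93.8))"
```

```text
[444.7  66.2  83. ]
[441.5 115.4  83. ]
[476.6 266.8  80. ]
[479.2 162.7  80. ]
t 15.9 p [425.2  90.7 151.4] jaw 93.8 F [ 0.8 -0.4 -0.3] w -0.0 q6 -0.05
 -> [41.4  0.3 37.9] turn -0.0
 -> [76.4  0.3 37.9] turn -0.0
```

{"fn": "arm_command", "kwargs": {"commands": [[[0, -0.001, 0.037], 0], [[0, -0.001, 0.037], 0], [[0, -0.001, 0.037], 0], [[0, -0.001, 0.037], 0], [[0.03, -0.001, 0.037], 0], [[0.06, -0.001, 0.037], 0], [[0.077, -0.001, 0.037], 0], [[0.077, -0.001, 0.037], 0]], "jaw": 0}}

```text
clock: 16.7
ee_pos: [0.4595, 0.0922, 0.0727]
ee_rot: [-0.023, 0.708, 0.023, 0.705]
contact_force: [0.7, 0.0, 0.5]
width: 0.0853
```

{"fn": "arm_command", "kwargs": {"commands": [[[0.001, 0, 0], 0], [[0.001, 0, 0], 0], [[0.001, 0, 0], 0]]}}

```text
clock: 17.0
ee_pos: [0.4619, 0.0922, 0.0746]
ee_rot: [-0.023, 0.706, 0.023, 0.707]
contact_force: [-0.6, -0.6, -0.4]
width: 0.0852
```

{"fn": "arm_command", "kwargs": {"commands": [[[0, 0, 0], 0], [[0, 0, 0], 0], [[0, 0, 0], 0], [[0, 0, 0], 0], [[0, 0, 0], 0], [[0, 0, 0], 0], [[0, 0, 0], 0]], "jaw": 1}}

```text
clock: 17.7
ee_pos: [0.4615, 0.0922, 0.0739]
ee_rot: [-0.023, 0.707, 0.023, 0.707]
contact_force: [-1.8, 0.0, 5.2]
width: 0.0475
```

```bash
python3 -c "
from h import *
plan()
a=grab('scene');cv2.imwrite('pics/s5.png',cv2.resize(a['bgr'][140:300,290:490],None,fx=3,fy=3))"
```

```text
t 17.7 p [461.5  92.2  73.9] jaw 93.8 F [-1.8  0.   5.2] w 47.5 q6 -0.05
```

View pics/s5.png

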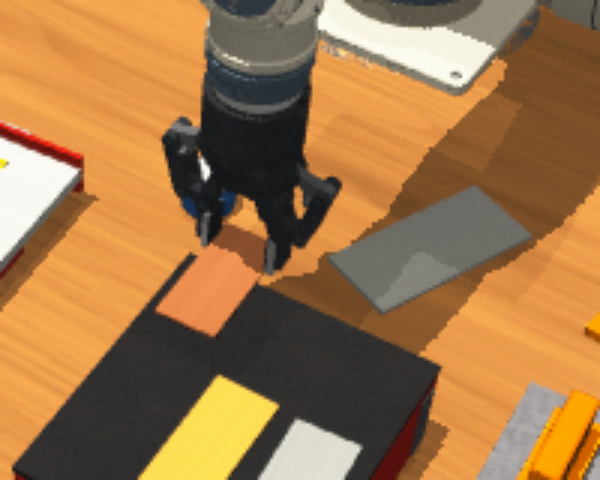

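The fingers straddle the jutting end. I lift it and check numerically.

{"fn": "arm_command", "kwargs": {"commands": [[[-0.01, 0, 0], 0], [[-0.03, 0, 0], 0], [[-0.06, 0, 0], 0], [[-0.08, 0, 0], 0], [[-0.08, 0, 0], 0], [[-0.08, 0, 0], 0]]}}

```text
clock: 18.35
ee_pos: [0.4613, 0.0922, 0.1537]
ee_rot: [-0.023, 0.707, 0.023, 0.707]
contact_force: [-0.2, 0.7, -0.7]
width: 0.0471
```

```bash
cat > pl.py <<'E'
from h import *
HS={'cu':((4,90,90),(15,190,255)),'br':((20,90,100),(32,255,255)),'st':((0,0,110),(179,60,255))}
def cloud(col,cen,r=.09,zmin=.06,cam='scene'):
    "3D points of a colour near cen, plane fit, rect"
    f=grab(cam); h=cv2.cvtColor(f['bgr'],cv2.COLOR_BGR2HSV); m=cv2.inRange(h,*HS[col])>0
    v,u=np.nonzero(m&(f['range_z']>0)); z=f['range_z'][v,u]
    c=np.stack([(u-f['cx'])/f['fx']*z,(v-f['cy'])/f['fy']*z,z],1); P=np.array(f['pose']); w=c@P[:3,:3].T+P[:3,3]
    w=w[(np.hypot(*(w[:,:2]-np.array(cen)/1000).T)<r)&(w[:,2]>zmin)]
    if len(w)<20: print(col,cam,'few',len(w)); return
    for _ in range(3):
        m0=w.mean(0); n=np.linalg.svd(w-m0)[2][2]; n*=np.sign(n[2]); d=(w-m0)@n; w=w[abs(d)<max(.003,2*d.std())]
    (x,y),(a,b),t=cv2.minAreaRect((w[:,:2]*1000).astype(np.float32))
    if a<b: a,b,t=b,a,t-90
    print(col,cam,'n',len(w),'mean',np.round(m0*1000,1),'slope deg x,y',np.round(np.degrees([-n[0],-n[1]]),1),'rect',np.round([x,y,a,b,(t+90)%180-90],1))
E
python3 -c "
from pl import *
plan((484,-175,155,94.8))
cloud('cu',(497,94),zmin=.11);cloud('cu',(497,94),cam='top',zmin=.11)"
```

```text
t 18.35 p [461.3  92.2 153.7] jaw 93.8 F [-0.2  0.7 -0.7] w 47.1 q6 -0.05
 -> [  -1.3 -268.1    5.1] turn -1.0
cu scene n 856 mean [500.7  93.3 168.1] slope deg x,y [  7.2 -56.1] rect [497.3  85.7 115.2  69.8   2.3]
cu top few 18
```

```bash
python3 -c "
from h import *
a=grab('scene');cv2.imwrite('pics/s6.png',cv2.resize(a['bgr'][100:280,270:470],None,fx=3,fy=3))"
```

```text
(no output)
```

View pics/s6.png

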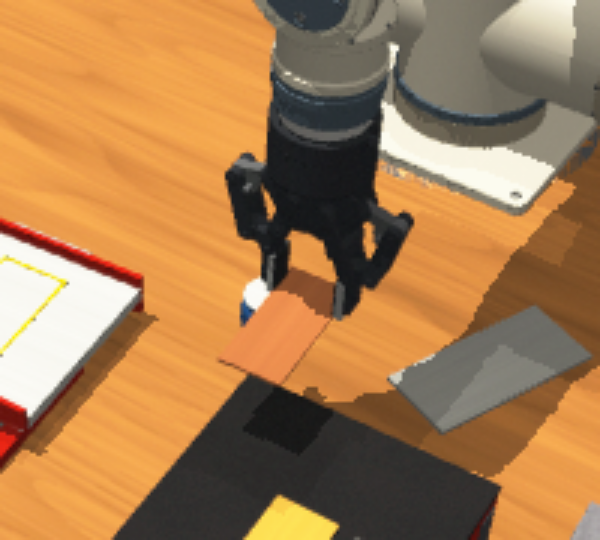

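The shim is held but rolled about its long axis (the jaw reads 47 mm, not 50). I measure the roll robustly.

```bash
cat > roll.py <<'E'
from h import *
def roll(p0,yaw,col=((3,80,60),(16,200,255))):
    "fit z over shim frame coords, points ahead (+x) of TCP; p0 = TCP"
    f=grab('scene'); h=cv2.cvtColor(f['bgr'],cv2.COLOR_BGR2HSV); m=cv2.erode(cv2.inRange(h,*col),np.ones((3,3)))>0
    v,u=np.nonzero(m&(f['range_z']>0)); z=f['range_z'][v,u]
    c=np.stack([(u-f['cx'])/f['fx']*z,(v-f['cy'])/f['fy']*z,z],1); P=np.array(f['pose']); w=(c@P[:3,:3].T+P[:3,3]-p0)*1000
    a=np.radians(yaw); x=w[:,0]*np.cos(a)+w[:,1]*np.sin(a); y=-w[:,0]*np.sin(a)+w[:,1]*np.cos(a); z=w[:,2]
    k=(x>-30)&(x<105)&(abs(y)<45)&(abs(z)<45); x,y,z=x[k],y[k],z[k]
    for _ in range(6):
        A=np.c_[x,y,np.ones(len(x))]; s=np.linalg.lstsq(A,z,rcond=None)[0]; e=abs(z-A@s); k=e<max(2,2*np.median(e)); x,y,z=x[k],y[k],z[k]
    print('n',len(x),'pitch,roll deg',np.round(np.degrees(np.arctan(s[:2])),1),'z0',round(s[2],1),'x',np.round(np.percentile(x,[1,99]),1),'y',np.round(np.percentile(y,[1,99]),1),'z',np.round(np.percentile(z,[1,99]),1),'res',round(np.median(abs(z-np.c_[x,y,np.ones(len(x))]@s)),2))
if __name__=='__main__':
    s,p,R=pose(); plan(); roll(p,3.8)
E
python3 roll.py
```

```text
t 18.5 p [460.7  92.2 152.6] jaw 93.8 F [ 0.  -1.1 -1.2] w 47.1 q6 -0.05
n 610 pitch,roll deg [-0.3 -0.2] z0 8.6 x [-19.7  89.7] y [-24.   24.2] z [ 6.2 10.4] res 0.77
```

The robust fit shows the shim flat (pitch -0.3°, roll -0.2°), its top 9 mm above TCP and its centre 35 mm ahead. I carry it to the tray.

```bash
python3 -c "
from h import *
plan((482.4,-174.4,153,94.8),(482.4,-174.4,38,94.8))"
```

```text
t 18.55 p [460.8  92.2 152.7] jaw 93.8 F [-0.3  0.3 -1.5] w 47.6 q6 -0.05
 -> [  -0.4 -267.4    4.1] turn -1.0
 -> [ 114.6 -267.4    4.3] turn -1.0
```

{"fn": "arm_command", "kwargs": {"commands": [[[0, -0.03, 0], -1], [[0, -0.07, 0.001], -1], [[0, -0.115, 0.002], -1], [[0, -0.16, 0.003], -1], [[0, -0.205, 0.003], -1], [[0, -0.245, 0.003], -1], [[0, -0.267, 0.003], -1], [[0, -0.267, 0.003], -1]]}}

```text
clock: 19.35
ee_pos: [0.4817, -0.1767, 0.1525]
ee_rot: [-0.028, 0.707, 0.028, 0.706]
contact_force: [-0.8, -0.7, -0.2]
width: 0.0475
```

{"fn": "arm_command", "kwargs": {"commands": [[[0.02, 0, 0], 0], [[0.05, 0, 0], 0], [[0.075, 0, 0], 0], [[0.09, 0, 0], 0], [[0.1, 0, 0], 0], [[0.105, 0, 0], 0], [[0.105, 0, 0], 0], [[0.105, 0, 0], 0]]}}

```text
clock: 20.15
ee_pos: [0.4822, -0.174, 0.0492]
ee_rot: [-0.03, 0.706, 0.029, 0.707]
contact_force: [-0.3, -0.7, -1.3]
width: 0.0473
```

```bash
python3 -c "
from roll import *
plan((482.4,-174.4,38,94.8))
s,p,R=pose(); roll(p,4.8)"
```

```text
t 20.15 p [ 482.2 -174.    49.2] jaw 94.8 F [-0.3 -0.7 -1.3] w 47.3 q6 -0.59
 -> [11.2 -0.4  0.2] turn -0.0
n 352 pitch,roll deg [-0.4  1.1] z0 9.0 x [-14.4  87.4] y [-21.2  21. ] z [ 6.5 10.7] res 0.89
```

{"fn": "arm_command", "kwargs": {"commands": [[[0.004, 0, 0], 0], [[0.008, 0, 0], 0], [[0.01, 0, 0], 0], [[0.0115, 0, 0], 0], [[0.0125, 0, 0], 0], [[0.0125, 0, 0], 0], [[0.0125, 0, 0], 0]]}}

```text
clock: 20.9
ee_pos: [0.4827, -0.1739, 0.0376]
ee_rot: [-0.03, 0.706, 0.029, 0.707]
contact_force: [-2.3, 3.9, 16.0]
width: 0.0474
```

{"fn": "arm_command", "kwargs": {"commands": [[[-0.001, 0, 0], 0], [[-0.001, 0, 0], 0], [[-0.001, 0, 0], 0], [[-0.001, 0, 0], 0], [[-0.001, 0, 0], 0], [[-0.02, 0, 0], 0], [[-0.06, 0, 0], 0], [[-0.1, 0, 0], 0]], "jaw": 0}}

```text
clock: 21.7
ee_pos: [0.4813, -0.1738, 0.1367]
ee_rot: [-0.029, 0.707, 0.03, 0.706]
contact_force: [0.4, -0.3, 0.3]
width: 0.0855
```

{"fn": "arm_command", "kwargs": {"commands": [[[-0.03, 0.05, 0], 0], [[-0.03, 0.1, 0], 0], [[-0.03, 0.15, 0], 0], [[-0.03, 0.2, 0], 0], [[-0.03, 0.25, 0], 0], [[-0.03, 0.3, 0.04], 0], [[-0.03, 0.34, 0.09], 0], [[-0.03, 0.34, 0.14], 0]], "jaw": 1}}

```text
clock: 22.5
ee_pos: [0.567, 0.1697, 0.1667]
ee_rot: [-0.03, 0.706, 0.031, 0.707]
contact_force: [0.6, -1.3, 0.7]
width: 0.0
```

```bash
cat > pile.py <<'E'
from h import *
def big(f,lo,hi,box,z):
    h=cv2.cvtColor(f['bgr'],cv2.COLOR_BGR2HSV); x0,y0,x1,y1=box; m=np.zeros((480,640),np.uint8); m[y0:y1,x0:x1]=cv2.inRange(h[y0:y1,x0:x1],lo,hi); return rect(f,m,z).tolist()
HS={'cu':((5,70,90),(18,255,255)),'br':((18,110,120),(35,255,255)),'st':((0,0,110),(179,70,255))}
def tray(col=None,z=.043):
    T=grab('top');S=grab('scene')
    for f,b in((T,(355,238,425,302)),(S,(205,165,325,250))):
        print('outline/yellow',big(f,(22,60,120),(35,255,255),b,.04))
        if col: print(col,big(f,*HS[col],b,z))
    return T,S
E
python3 -c "
from pile import *
plan((640,172,125,93.5))
T,S=tray('cu')
print('scraper',big(T,(8,200,100),(22,255,255),(203,255,233,305),.017), big(T,(0,0,60),(179,60,200),(195,250,240,310),.003))
print('chips green',big(T,(50,90,50),(85,255,255),(405,230,460,310),.018),'blk',big(T,(0,0,0),(179,255,75),(415,240,450,300),.01))
print('br',big(T,(20,90,120),(35,255,255),(262,200,297,252),.083))"
```

```text
t 22.5 p [567.  169.7 166.7] jaw 94.9 F [ 0.6 -1.3  0.7] w 0.0 q6 0.06
 -> [41.7 -4.  73. ] turn 1.4
outline/yellow [518.6, -169.0, 124.0, 65.4, 4.9]
cu [516.5, -169.9, 107.8, 50.1, 4.9]
outline/yellow [517.5, -171.6, 124.7, 65.3, 4.8]
cu [487.1, -123.5, 297.2, 168.3, 35.4]
scraper [458.4, 364.7, 104.6, 39.0, 3.8] [458.6, 360.6, 188.6, 96.3, 3.3]
chips green [583.7, -277.0, 10.0, 6.3, 1.6] blk [567.5, -279.0, 19.4, 6.4, 1.6]
br [654.4, 155.1, 57.5, 12.0, 1.1]
```

Copper sits at (516.5,-169.9), which agrees with the outline at (518,-170). The scraper and chips are fine. Next is brass.

{"fn": "arm_command", "kwargs": {"commands": [[[0, -0.004, 0.04], 1.4], [[0, -0.004, 0.073], 1.4], [[0.03, -0.004, 0.073], 1.4], [[0.06, -0.004, 0.073], 1.4], [[0.07, -0.004, 0.073], 1.4], [[0.07, -0.004, 0.073], 1.4], [[0.07, -0.004, 0.073], 1.4], [[0.07, -0.004, 0.073], 1.4]]}}

```text
clock: 23.4
ee_pos: [0.6411, 0.1684, 0.0979]
ee_rot: [-0.021, 0.706, 0.021, 0.708]
contact_force: [-0.2, 0.1, -0.2]
width: 0.0002
```

```bash
python3 -c "
from h import *
plan((640,172,82.4,93.5))"
```

```text
t 23.4 p [641.1 168.4  97.9] jaw 93.4 F [-0.2  0.1 -0.2] w 0.2 q6 0.07
 -> [15.5  3.7 -0.9] turn -0.1
```

{"fn": "arm_command", "kwargs": {"commands": [[[0.008, 0.0035, 0], 0], [[0.012, 0.0035, 0], 0], [[0.014, 0.0035, 0], 0], [[0.0152, 0.0035, 0], 0], [[0.0157, 0.0035, 0], 0], [[0.0157, 0.0035, 0], 0], [[0.0157, 0.0035, 0], 0]]}}

```text
clock: 24.1
ee_pos: [0.6401, 0.1721, 0.083]
ee_rot: [-0.021, 0.706, 0.021, 0.708]
contact_force: [-8.2, -0.3, 19.1]
width: -0.0003
```

{"fn": "arm_command", "kwargs": {"commands": [[[-0.0006, 0, 0], 0], [[-0.0006, 0, -0.004], 0], [[-0.0006, 0, -0.014], 0], [[-0.0006, 0, -0.024], 0], [[-0.0006, 0, -0.034], 0], [[-0.0006, 0, -0.044], 0], [[-0.0006, 0, -0.054], 0], [[-0.0006, 0, -0.064], 0]]}}

```text
clock: 24.9
ee_pos: [0.5782, 0.1683, 0.0831]
ee_rot: [-0.021, 0.705, 0.021, 0.709]
contact_force: [3.6, 0.6, 11.3]
width: -0.0003
```

{"fn": "arm_command", "kwargs": {"commands": [[[0, 0, -0.01], 0], [[0, 0, -0.02], 0], [[0, 0, -0.03], 0], [[0, 0, -0.04], 0], [[0, 0, -0.05], 0], [[0, 0, -0.06], 0], [[0, 0, -0.068], 0], [[0, 0, -0.074], 0]]}}

```text
clock: 25.7
ee_pos: [0.5045, 0.164, 0.083]
ee_rot: [-0.02, 0.705, 0.021, 0.709]
contact_force: [4.8, 0.6, 11.8]
width: -0.0001
```

{"fn": "arm_command", "kwargs": {"commands": [[[0, 0, 0], 0], [[-0.03, 0, 0], 0], [[-0.06, 0, -0.04], 0], [[-0.07, 0, -0.075], 0], [[-0.07, 0, -0.075], 0], [[-0.07, 0, -0.075], 0], [[-0.07, 0, -0.075], 0]]}}

```text
clock: 26.4
ee_pos: [0.4281, 0.1593, 0.1508]
ee_rot: [-0.021, 0.707, 0.021, 0.707]
contact_force: [-0.2, -0.8, -0.7]
width: -0.0002
```

```bash
cat > jut.py <<'E'
from pile import *
import sys
col=sys.argv[1]; HS={'br':((20,80,60),(35,255,255)),'st':((0,0,110),(179,60,255))}
def top3d(f,m,fish):
    v,u=np.nonzero(m&(f['range_z']>0)); P=np.array(f['pose']); D=np.array([ray(f,a,b,fish)[1] for a,b in zip(u,v)]); dz=D@P[:3,2]; w=P[:3,3]+D*(f['range_z'][v,u]/dz)[:,None]; return w*1000
plan()
s,p,R=pose(); yaw=np.radians(3.8)
for cam in('wrist','scene','top'):
    f=grab(cam); h=cv2.cvtColor(f['bgr'],cv2.COLOR_BGR2HSV); m=cv2.inRange(h,*HS[col])>0
    w=top3d(f,m,cam=='wrist'); k=(abs(w[:,2]-83)<7)&(w[:,0]>400)&(w[:,0]<580)&(abs(w[:,1]-float(sys.argv[2]))<45); w=w[k]
    if len(w)<20: print(cam,len(w)); continue
    (x,y),(a,b),t=cv2.minAreaRect(w[:,:2].astype(np.float32))
    if a<b: a,b,t=b,a,t-90
    print(cam,len(w),np.round([x,y,a,b,(t+90)%180-90],1),'xmin',np.round(np.percentile(w[:,0],[1,99]),1),'y',np.round(np.percentile(w[:,1],[1,99]),1),'front band ymean',np.round(w[w[:,0]<w[:,0].min()+20][:,1].mean(),1))
E
python3 jut.py br 163
```

```text
t 26.4 p [428.1 159.3 150.8] jaw 93.4 F [-0.2 -0.8 -0.7] w -0.2 q6 0.11
wrist 1926 [494.  162.8 106.9  49.7   1.8] xmin [440.6 545.5] y [137.1 186. ] front band ymean 161.4
scene 813 [494.  162.8 112.   49.9   2.4] xmin [440.8 547.3] y [138.6 187.9] front band ymean 160.9
top 82 [512.  145.6  78.   12.8   4.8] xmin [475.8 550.2] y [138.2 154.5] front band ymean 141.4
```

Brass is at (493.5,163), yaw 2.5°, jutting about 37 mm. I grip it.

{"fn": "arm_command", "kwargs": {"commands": [[[0, 0, 0.031], 0.9], [[0, 0, 0.031], 0.9], [[0, 0, 0.031], 0.9], [[0, 0, 0.031], 0.9], [[0.03, 0, 0.031], 0.9], [[0.06, 0, 0.031], 0.9], [[0.077, 0, 0.031], 0.9], [[0.077, 0, 0.031], 0.9]], "jaw": 0}}

```text
clock: 27.35
ee_pos: [0.4565, 0.1608, 0.0721]
ee_rot: [-0.015, 0.708, 0.015, 0.705]
contact_force: [-0.5, 0.5, 0.3]
width: 0.0852
```

{"fn": "arm_command", "kwargs": {"commands": [[[0, 0, 0], 0], [[0, 0, 0], 0], [[0, 0, 0], 0]]}}

```text
clock: 27.65
ee_pos: [0.459, 0.1612, 0.0751]
ee_rot: [-0.015, 0.706, 0.015, 0.708]
contact_force: [0.4, 0.3, -0.3]
width: 0.0857
```

```bash
python3 -c "
from h import *
plan((459,161.5,74,92.5))"
```

```text
t 27.65 p [459.  161.2  75.1] jaw 92.5 F [ 0.4  0.3 -0.3] w 85.7 q6 0.12
 -> [ 1.1  0.3 -0. ] turn -0.0
```

{"fn": "arm_command", "kwargs": {"commands": [[[0.0007, 0, 0], 0], [[0.0007, 0, 0], 0], [[0.0007, 0, 0], 0], [[0.0007, 0, 0], 0], [[0.0007, 0, 0], 0], [[0.0007, 0, 0], 0], [[0.0007, 0, 0], 0]], "jaw": 1}}

```text
clock: 28.35
ee_pos: [0.4586, 0.1611, 0.0736]
ee_rot: [-0.015, 0.707, 0.015, 0.707]
contact_force: [-0.9, 0.7, 5.0]
width: 0.0471
```

{"fn": "arm_command", "kwargs": {"commands": [[[-0.01, 0, 0], 0], [[-0.03, 0, 0], 0], [[-0.06, 0, 0], 0], [[-0.08, 0, 0], 0], [[-0.08, 0, 0], 0], [[-0.08, 0, 0], 0]]}}

```text
clock: 28.95
ee_pos: [0.4585, 0.1611, 0.1534]
ee_rot: [-0.015, 0.707, 0.015, 0.707]
contact_force: [-0.1, -0.6, -1.7]
width: 0.0472
```

```bash
python3 -c "
from roll import *
s,p,R=pose(); roll(p,2.5,((18,80,60),(35,255,255)))
plan((482.9,-173.5,153,94.8))"
```

```text
n 572 pitch,roll deg [-0.1 -0.6] z0 9.0 x [-12.3  88.9] y [-21.6  21.9] z [ 7.  10.9] res 0.8
t 29.0 p [458.1 161.  152.7] jaw 92.5 F [-0.  -0.2 -1.3] w 47.2 q6 0.12
 -> [-2.000e-01 -3.353e+02  1.050e+01] turn -2.3
```

{"fn": "arm_command", "kwargs": {"commands": [[[0, -0.03, 0.001], -2.3], [[0, -0.075, 0.002], -2.3], [[0, -0.12, 0.004], -2.3], [[0, -0.165, 0.006], -2.3], [[0, -0.21, 0.008], -2.3], [[0, -0.255, 0.009], -2.3], [[0, -0.3, 0.01], -2.3], [[0, -0.335, 0.01], -2.3]]}}

```text
clock: 29.8
ee_pos: [0.4822, -0.1754, 0.152]
ee_rot: [-0.029, 0.707, 0.029, 0.706]
contact_force: [0.4, 0.4, -0.7]
width: 0.0474
```

{"fn": "arm_command", "kwargs": {"commands": [[[0, 0, 0], 0], [[0.02, 0, 0], 0], [[0.05, 0, 0], 0], [[0.075, 0, 0], 0], [[0.09, 0, 0], 0], [[0.1, 0, 0], 0], [[0.1, 0, 0], 0], [[0.1, 0, 0], 0]]}}

```text
clock: 30.6
ee_pos: [0.4829, -0.1729, 0.0535]
ee_rot: [-0.029, 0.707, 0.03, 0.706]
contact_force: [-0.6, -0.6, -1.6]
width: 0.0474
```

```bash
python3 -c "
from roll import *
plan((482.6,-173.3,41,94.8))
s,p,R=pose(); roll(p,4.8,((18,80,60),(35,255,255)))"
```

```text
t 30.6 p [ 482.9 -172.9   53.5] jaw 94.8 F [-0.6 -0.6 -1.6] w 47.4 q6 -0.59
 -> [12.5 -0.4 -0.4] turn -0.0
n 355 pitch,roll deg [-0.3  1.1] z0 9.3 x [-12.8  87.7] y [-21.9  21.7] z [ 6.9 11.1] res 0.92
```

{"fn": "arm_command", "kwargs": {"commands": [[[0.005, 0, 0], 0], [[0.009, 0, 0], 0], [[0.011, 0, 0], 0], [[0.012, 0, 0], 0], [[0.012, 0, 0], 0], [[0.012, 0, 0], 0]]}}

```text
clock: 31.25
ee_pos: [0.4828, -0.1732, 0.0413]
ee_rot: [-0.029, 0.706, 0.029, 0.707]
contact_force: [0.4, 0.4, -1.2]
width: 0.0474
```

{"fn": "arm_command", "kwargs": {"commands": [[[0, 0, 0], 0], [[0, 0, 0], 0], [[0, 0, 0], 0], [[0, 0, 0], 0], [[0, 0, 0], 0], [[-0.02, 0, 0], 0], [[-0.06, 0, 0], 0], [[-0.1, 0, 0], 0]], "jaw": 0}}

```text
clock: 32.05
ee_pos: [0.4823, -0.1729, 0.1421]
ee_rot: [-0.029, 0.707, 0.03, 0.706]
contact_force: [0.8, -0.1, -0.5]
width: 0.0855
```

{"fn": "arm_command", "kwargs": {"commands": [[[-0.03, 0.05, 0], 0], [[-0.03, 0.1, 0], 0], [[-0.03, 0.15, 0], 0], [[-0.03, 0.2, 0], 0], [[-0.03, 0.25, 0], 0], [[-0.03, 0.3, 0.04], 0], [[-0.03, 0.34, 0.09], 0], [[-0.03, 0.38, 0.13], 0]], "jaw": 1}}

```text
clock: 32.85
ee_pos: [0.5553, 0.1885, 0.1717]
ee_rot: [-0.03, 0.706, 0.03, 0.707]
contact_force: [0.6, -1.2, 0.3]
width: 0.0003
```

```bash
python3 -c "
from pile import *
plan((640,241,120,94.8))
T=grab('top');S=grab('scene')
for f,b in((T,(355,238,425,302)),(S,(205,165,325,250))):
  h=cv2.cvtColor(f['bgr'],cv2.COLOR_BGR2HSV); x0,y0,x1,y1=b; m=np.zeros((480,640),np.uint8); m[y0:y1,x0:x1]=cv2.inRange(h[y0:y1,x0:x1],(18,100,120),(35,255,255)); m=cv2.morphologyEx(m,cv2.MORPH_OPEN,np.ones((5,5))); print('br',rect(f,m,.046))
  print('outline',big(f,(22,60,120),(35,255,255),b,.04))
  m[:]=0; m[y0:y1,x0:x1]=cv2.inRange(h[y0:y1,x0:x1],*HS['cu']); print('cu px',(m>0).sum())
"
```

```text
t 32.85 p [555.3 188.5 171.7] jaw 94.8 F [ 0.6 -1.2  0.3] w 0.3 q6 0.1
 -> [51.8 45.2 88.7] turn 0.0
br [ 518.7 -169.   113.4   49.2    5.4]
outline [518.6, -168.9, 123.9, 65.3, 4.8]
cu px 384
br [ 517.8 -172.4  115.1   55.1    5.8]
outline [517.5, -171.6, 124.7, 65.3, 4.8]
cu px 2720
```

Brass is on the pile at (518.3,-170.5). Steel is next.

{"fn": "arm_command", "kwargs": {"commands": [[[0, 0.02, 0.04], 0], [[0, 0.045, 0.08], 0], [[0.03, 0.045, 0.089], 0], [[0.06, 0.045, 0.089], 0], [[0.075, 0.045, 0.089], 0], [[0.075, 0.045, 0.089], 0], [[0.075, 0.045, 0.089], 0], [[0.075, 0.045, 0.089], 0]]}}

```text
clock: 33.75
ee_pos: [0.6402, 0.2385, 0.0979]
ee_rot: [-0.029, 0.706, 0.029, 0.707]
contact_force: [-0.3, 0.4, 0.5]
width: -0.0004
```

```bash
python3 -c "
from h import *
plan((640,241.4,82.4,94.8))"
```

```text
t 33.75 p [640.2 238.5  97.9] jaw 94.7 F [-0.3  0.4  0.5] w -0.4 q6 0.15
 -> [15.5  2.9  0. ] turn -0.1
```

{"fn": "arm_command", "kwargs": {"commands": [[[0.008, 0.003, 0], 0], [[0.012, 0.003, 0], 0], [[0.014, 0.003, 0], 0], [[0.015, 0.003, 0], 0], [[0.0153, 0.003, 0], 0], [[0.0153, 0.003, 0], 0], [[0.0153, 0.003, 0], 0]]}}

```text
clock: 34.45
ee_pos: [0.6393, 0.2418, 0.0831]
ee_rot: [-0.029, 0.706, 0.03, 0.707]
contact_force: [-5.0, -0.5, 15.6]
width: 0.0003
```

{"fn": "arm_command", "kwargs": {"commands": [[[-0.0003, 0, 0], 0], [[-0.0003, 0, -0.004], 0], [[-0.0003, 0, -0.014], 0], [[-0.0003, 0, -0.024], 0], [[-0.0003, 0, -0.034], 0], [[-0.0003, 0, -0.044], 0], [[-0.0003, 0, -0.054], 0], [[-0.0003, 0, -0.064], 0]]}}

```text
clock: 35.25
ee_pos: [0.5771, 0.2366, 0.0831]
ee_rot: [-0.029, 0.705, 0.03, 0.708]
contact_force: [3.8, 0.8, 8.9]
width: -0.0003
```

{"fn": "arm_command", "kwargs": {"commands": [[[0, 0, -0.01], 0], [[0, 0, -0.02], 0], [[0, 0, -0.03], 0], [[0, 0, -0.04], 0], [[0, 0, -0.05], 0], [[0, 0, -0.06], 0], [[0, 0, -0.07], 0], [[0, 0, -0.078], 0]]}}

```text
clock: 36.05
ee_pos: [0.4994, 0.2302, 0.0831]
ee_rot: [-0.029, 0.705, 0.03, 0.708]
contact_force: [3.9, -0.0, 9.4]
width: 0.0
```

{"fn": "arm_command", "kwargs": {"commands": [[[0, 0, 0], 0], [[-0.03, 0, 0], 0], [[-0.06, 0, -0.04], 0], [[-0.07, 0, -0.075], 0], [[-0.07, 0, -0.075], 0], [[-0.07, 0, -0.075], 0], [[-0.07, 0, -0.075], 0]]}}

```text
clock: 36.75
ee_pos: [0.4237, 0.2236, 0.1511]
ee_rot: [-0.029, 0.706, 0.029, 0.707]
contact_force: [0.4, -0.3, -0.6]
width: -0.0001
```

```bash
python3 jut.py st 228
```

```text
t 36.75 p [423.7 223.6 151.1] jaw 94.8 F [ 0.4 -0.3 -0.6] w -0.1 q6 0.23
wrist 2146 [489.3 227.3 108.7  49.8   4.4] xmin [434.5 541.6] y [199.5 248.7] front band ymean 224.3
scene 903 [489.1 227.6 114.   51.9   4.7] xmin [434.8 544.7] y [201.7 255.4] front band ymean 224.0
top 249 [502.3 223.7  82.7  36.8   5.2] xmin [463.4 542.6] y [203.1 244.5] front band ymean 210.4
```

{"fn": "arm_command", "kwargs": {"commands": [[[0, -0.0015, 0.03], 0], [[0, -0.0015, 0.03], 0], [[0, -0.0015, 0.03], 0], [[0, -0.0015, 0.03], 0], [[0.03, -0.0015, 0.03], 0], [[0.06, -0.0015, 0.03], 0], [[0.077, -0.0015, 0.03], 0], [[0.077, -0.0015, 0.03], 0]], "jaw": 0}}

```text
clock: 37.7
ee_pos: [0.4512, 0.2241, 0.0723]
ee_rot: [-0.03, 0.708, 0.029, 0.705]
contact_force: [-0.4, -0.5, 0.4]
width: 0.0855
```

{"fn": "arm_command", "kwargs": {"commands": [[[0.0005, 0, 0], 0], [[0.0005, 0, 0], 0], [[0.0005, 0, 0], 0]]}}

```text
clock: 38.0
ee_pos: [0.4536, 0.2247, 0.0748]
ee_rot: [-0.029, 0.706, 0.03, 0.707]
contact_force: [0.5, 0.5, -1.1]
width: 0.0856
```

{"fn": "arm_command", "kwargs": {"commands": [[[0, 0, 0], 0], [[0, 0, 0], 0], [[0, 0, 0], 0], [[0, 0, 0], 0], [[0, 0, 0], 0], [[0, 0, 0], 0], [[0, 0, 0], 0]], "jaw": 1}}

```text
clock: 38.7
ee_pos: [0.4533, 0.2246, 0.0741]
ee_rot: [-0.029, 0.706, 0.029, 0.707]
contact_force: [-1.6, -0.7, 5.8]
width: 0.0477
```

{"fn": "arm_command", "kwargs": {"commands": [[[-0.01, 0, 0], 0], [[-0.03, 0, 0], 0], [[-0.06, 0, 0], 0], [[-0.08, 0, 0], 0], [[-0.08, 0, 0], 0], [[-0.08, 0, 0], 0]]}}

```text
clock: 39.3
ee_pos: [0.453, 0.2245, 0.1536]
ee_rot: [-0.029, 0.706, 0.029, 0.707]
contact_force: [0.4, -0.1, -1.3]
width: 0.047
```

```bash
python3 -c "
from roll import *
s,p,R=pose(); roll(p,4.6,((0,0,110),(179,60,255)))
plan((482.9,-173.5,153,94.8))"
```

```text
n 633 pitch,roll deg [-0.5 -0.1] z0 8.3 x [-16.8  87.9] y [-24.1  22.7] z [ 5.9 10. ] res 0.75
t 39.35 p [452.6 224.4 152.9] jaw 94.8 F [-0.7  0.  -1.6] w 47.6 q6 0.21
 -> [  -0.  -399.    -2.8] turn -0.0
```

Steel is held flat. I carry it to the pile.

{"fn": "arm_command", "kwargs": {"commands": [[[0, -0.03, 0], 0], [[0, -0.08, 0], 0], [[0, -0.13, 0], 0], [[0, -0.18, 0], 0], [[0, -0.23, 0], 0], [[0, -0.28, 0], 0], [[0, -0.33, -0.002], 0], [[0, -0.375, -0.003], 0]]}}

```text
clock: 40.15
ee_pos: [0.4803, -0.1515, 0.1524]
ee_rot: [-0.029, 0.707, 0.029, 0.706]
contact_force: [1.5, 0.5, -1.1]
width: 0.0477
```

{"fn": "arm_command", "kwargs": {"commands": [[[0, -0.024, 0], 0], [[0.01, -0.024, 0], 0], [[0.03, -0.024, 0], 0], [[0.06, -0.024, 0], 0], [[0.08, -0.024, 0], 0], [[0.095, -0.024, 0], 0], [[0.1, -0.024, 0], 0], [[0.1, -0.024, 0], 0]]}}

```text
clock: 40.95
ee_pos: [0.4824, -0.1723, 0.0526]
ee_rot: [-0.029, 0.707, 0.03, 0.706]
contact_force: [0.2, 0.1, -1.1]
width: 0.047
```

```bash
python3 -c "
from h import *
plan((482.8,-173.4,44,94.8))"
```

```text
t 40.95 p [ 482.4 -172.3   52.6] jaw 94.8 F [ 0.2  0.1 -1.1] w 47.0 q6 -0.59
 -> [ 8.6 -1.1  0.3] turn -0.0
```

{"fn": "arm_command", "kwargs": {"commands": [[[0.004, -0.001, 0], 0], [[0.007, -0.001, 0], 0], [[0.0085, -0.001, 0], 0], [[0.0085, -0.001, 0], 0], [[0.0085, -0.001, 0], 0]]}}

```text
clock: 41.45
ee_pos: [0.4834, -0.1744, 0.0455]
ee_rot: [-0.029, 0.706, 0.029, 0.707]
contact_force: [-0.6, 0.6, -1.6]
width: 0.0475
```

{"fn": "arm_command", "kwargs": {"commands": [[[0, 0, 0], 0], [[0, 0, 0], 0], [[0, 0, 0], 0], [[0, 0, 0], 0], [[0, 0, 0], 0], [[-0.02, 0, 0], 0], [[-0.06, 0, 0], 0], [[-0.1, 0, 0], 0]], "jaw": 0}}

```text
clock: 42.25
ee_pos: [0.4828, -0.174, 0.146]
ee_rot: [-0.029, 0.707, 0.03, 0.706]
contact_force: [1.8, 0.6, -0.4]
width: 0.0855
```

{"fn": "arm_command", "kwargs": {"commands": [[[-0.02, 0, -0.04], 0], [[-0.02, 0, -0.08], 0], [[-0.02, 0, -0.11], 0], [[-0.02, 0, -0.11], 0], [[-0.02, 0, -0.11], 0], [[-0.02, 0, -0.11], 0]], "jaw": 1}}

```text
clock: 42.85
ee_pos: [0.3745, -0.1837, 0.1654]
ee_rot: [-0.029, 0.706, 0.029, 0.707]
contact_force: [0.1, 0.5, -1.1]
width: -0.0001
```

```bash
python3 -c "
from h import *
f=grab('wrist');np.savez('w6.npz',**f);cv2.imwrite('pics/w6.png',f['bgr'])
plan()"
```

```text
t 42.9 p [ 374.5 -183.6  165.2] jaw 94.8 F [ 0.2 -0.7  0.5] w 0.2 q6 -0.74
```

View pics/w6.png

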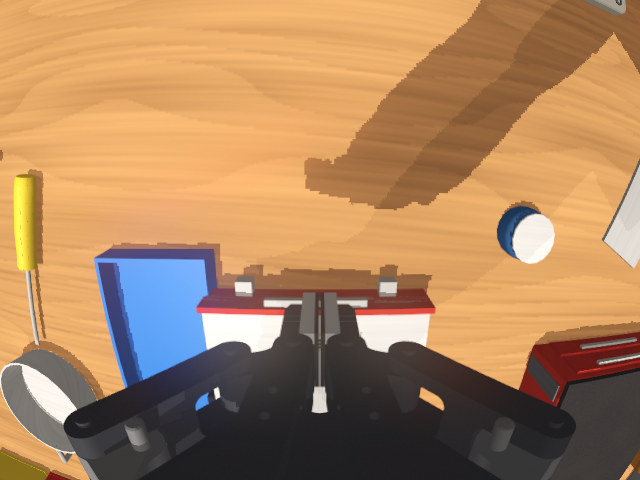

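The gripper hides the pile here; the tray front plate is at y≈300. I use the scene and top cameras instead.

```bash
python3 -c "
from pile import *
S=grab('scene');T=grab('top')
a=cv2.resize(S['bgr'][150:250,190:330],None,fx=4,fy=4)[:400]; b=cv2.resize(T['bgr'][230:310,350:470],None,fx=4,fy=4)[:200]
b=np.pad(b,((0,0),(0,80),(0,0))); cv2.imwrite('pics/s7.png',np.vstack([a,cv2.resize(b,(560,200))]))
for f,b in((T,(355,238,425,302)),(S,(205,165,325,250))): print('outline',big(f,(22,60,120),(35,255,255),b,.04))
# pile height from depth: points over outline
c,s=np.cos(np.radians(4.8)),np.sin(np.radians(4.8))
f=S; v,u=np.mgrid[150:260,190:340]; v=v.ravel();u=u.ravel(); z=f['range_z'][v,u]; P=np.array(f['pose'])
w=np.stack([(u-f['cx'])/f['fx']*z,(v-f['cy'])/f['fy']*z,z],1)@P[:3,:3].T+P[:3,3]; w*=1000
d=w[:,:2]-[518,-170.5]; x=d[:,0]*c+d[:,1]*s; y=-d[:,0]*s+d[:,1]*c
k=(abs(x)<80)&(abs(y)<80); hi=k&(w[:,2]>45.5)&(w[:,2]<60)
print('floor z',np.median(w[k&~hi,2]),'pile z',np.median(w[hi,2]),hi.sum()); print(cv2.minAreaRect(np.stack([x[hi],y[hi]],1).astype(np.float32)))
A=np.c_[x[hi],y[hi],np.ones(hi.sum())]; print(np.linalg.lstsq(A,w[hi,2],rcond=None)[0])"
```

```text
outline [518.6, -168.9, 123.9, 65.4, 4.9]
outline [516.7, -170.8, 125.9, 64.3, 4.4]
floor z 40.55317166030059 pile z 49.42049078704214 693
((-3.0714797973632812, -2.7595596313476562), (143.3856658935547, 152.91793823242188), 89.15070343017578)
[-2.21148037e-03  3.62318369e-03  4.94337420e+01]
```

View pics/s7.png

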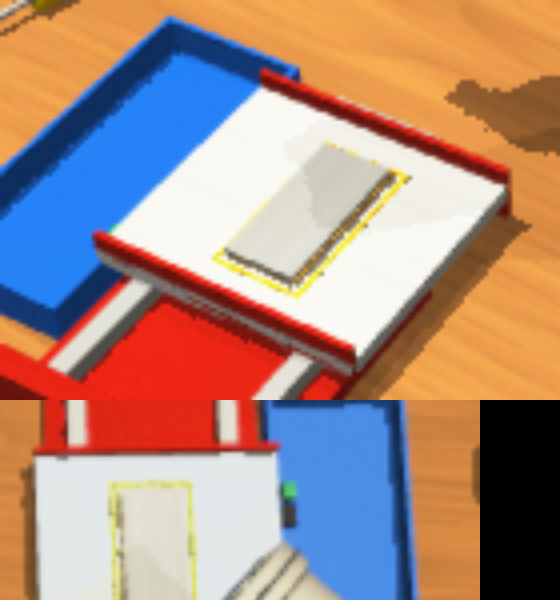

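The pile is neat, flat and centred (top at 49.4 mm over the 40.5 mm floor), and the chips are still in the pan. I push the tray home.

{"fn": "arm_command", "kwargs": {"commands": [[[0.045, 0, 0], 0], [[0.09, 0, 0], 0], [[0.125, 0, 0], 0], [[0.135, 0, 0], 0], [[0.135, 0, 0.01], 0], [[0.135, 0, 0.018], 0], [[0.135, 0, 0.024], 0], [[0.135, 0, 0.03], 0]]}}

```text
clock: 43.8
ee_pos: [0.4052, -0.1814, 0.0315]
ee_rot: [-0.03, 0.706, 0.029, 0.707]
contact_force: [0.6, -0.4, -0.7]
width: -0.0
```

{"fn": "arm_command", "kwargs": {"commands": [[[0, 0, 0.004], 0], [[0, 0, 0.008], 0], [[0, 0, 0.012], 0], [[0, 0, 0.016], 0], [[0, 0, 0.02], 0], [[0, 0, 0.024], 0], [[0, 0, 0.028], 0], [[0, 0, 0.032], 0]]}}

```text
clock: 44.6
ee_pos: [0.4357, -0.1783, 0.0303]
ee_rot: [-0.029, 0.707, 0.029, 0.706]
contact_force: [-3.3, -0.5, 1.7]
width: 0.0001
```

{"fn": "arm_command", "kwargs": {"commands": [[[0, 0, 0.004], 0], [[0, 0, 0.008], 0], [[0, 0, 0.012], 0], [[0, 0, 0.016], 0], [[0, 0, 0.02], 0], [[0, 0, 0.024], 0], [[0, 0, 0.028], 0], [[0, 0, 0.032], 0]]}}

```text
clock: 45.4
ee_pos: [0.4677, -0.1756, 0.0303]
ee_rot: [-0.029, 0.706, 0.029, 0.706]
contact_force: [-1.8, -1.3, 0.6]
width: -0.0001
```

{"fn": "arm_command", "kwargs": {"commands": [[[0, 0, 0.004], 0], [[0, 0, 0.008], 0], [[0, 0, 0.012], 0], [[0, 0, 0.016], 0], [[0, 0, 0.016], 0], [[0, 0, 0.016], 0]]}}

```text
clock: 46.0
ee_pos: [0.4839, -0.1743, 0.0303]
ee_rot: [-0.029, 0.706, 0.029, 0.707]
contact_force: [-0.6, -0.6, 0.1]
width: -0.0001
```

```bash
python3 -c "
from pile import *
plan()
T,S=tray()"
```

```text
t 46.0 p [ 483.9 -174.3   30.3] jaw 94.8 F [-0.6 -0.6  0.1] w -0.1 q6 -0.59
outline/yellow [575.0, -135.4, 83.1, 6.3, 2.6]
outline/yellow [582.6, -165.0, 126.4, 64.9, 3.2]
```

{"fn": "arm_command", "kwargs": {"commands": [[[0, 0, 0.002], 0], [[0, 0, 0.005], 0], [[0, 0, 0.008], 0], [[0, 0, 0.008], 0]]}}

```text
clock: 46.5
ee_pos: [0.4918, -0.1736, 0.0303]
ee_rot: [-0.029, 0.706, 0.029, 0.707]
contact_force: [-0.2, 0.0, 0.4]
width: 0.0002
```

{"fn": "arm_command", "kwargs": {"commands": [[[0, 0, 0.002], 0], [[0, 0, 0.005], 0], [[0, 0, 0.008], 0], [[0, 0, 0.008], 0]]}}

```text
clock: 46.9
ee_pos: [0.4999, -0.173, 0.0303]
ee_rot: [-0.029, 0.706, 0.029, 0.707]
contact_force: [-1.4, -1.2, -0.5]
width: -0.0002
```

{"fn": "arm_command", "kwargs": {"commands": [[[0, 0, 0.002], 0], [[0, 0, 0.004], 0], [[0, 0, 0.005], 0], [[0, 0, 0.005], 0]]}}

```text
clock: 47.3
ee_pos: [0.5045, -0.1726, 0.0302]
ee_rot: [-0.029, 0.706, 0.029, 0.707]
contact_force: [-1.1, -1.1, -0.9]
width: 0.0
```

{"fn": "arm_command", "kwargs": {"commands": [[[0, 0, 0.002], 0], [[0, 0, 0.004], 0], [[0, 0, 0.005], 0], [[0, 0, 0.005], 0]]}}

```text
clock: 47.7
ee_pos: [0.5052, -0.1724, 0.0302]
ee_rot: [-0.029, 0.709, 0.029, 0.704]
contact_force: [-22.5, -4.2, 14.2]
width: -0.0004
```

The stop is reached (22 N with almost no further travel). I back off, retreat and check.

{"fn": "arm_command", "kwargs": {"commands": [[[0, 0, -0.01], 0], [[0, 0, -0.03], 0], [[0, 0, -0.06], 0], [[-0.04, 0, -0.09], 0], [[-0.08, 0, -0.1], 0], [[-0.12, 0.03, -0.1], 0], [[-0.15, 0.08, -0.1], 0], [[-0.15, 0.13, -0.1], 0]]}}

```text
clock: 48.5
ee_pos: [0.4011, -0.0581, 0.1831]
ee_rot: [-0.029, 0.704, 0.028, 0.709]
contact_force: [1.5, 1.0, -0.0]
width: -0.0001
```

{"fn": "arm_command", "kwargs": {"commands": [[[0, 0.05, 0], 0], [[0, 0.1, 0], 0], [[0, 0.15, 0], 0], [[0, 0.15, 0], 0], [[0, 0.15, 0], 0]]}}

```text
clock: 49.0
ee_pos: [0.387, 0.0929, 0.18]
ee_rot: [-0.031, 0.706, 0.031, 0.707]
contact_force: [0.2, -0.2, 0.0]
width: 0.0002
```

```bash
python3 -c "
from pile import *
plan()
T=grab('top');S=grab('scene')
a=cv2.resize(S['bgr'][130:330,130:520],(780,400)); b=cv2.resize(T['bgr'][180:330,190:480],(387,200)); b2=np.zeros((200,780,3),np.uint8); b2[:,:387]=b
c=cv2.resize(T['bgr'][210:310,360:470],(220,200)); b2[:,400:620]=c
cv2.imwrite('pics/f.png',np.vstack([a,b2]))
for f,b,n in((T,(350,200,430,302),'top'),(S,(185,165,330,265),'scene')):
  print(n,'outline',big(f,(22,60,120),(35,255,255),b,.04))
print('scraper',big(T,(8,200,100),(22,255,255),(203,255,233,305),.017))
print('green',big(T,(50,90,50),(85,255,255),(405,220,470,310),.018),'blk',big(T,(0,0,0),(179,255,75),(418,240,450,300),.01))
f=S; v,u=np.mgrid[150:270,180:340]; v=v.ravel();u=u.ravel(); z=f['range_z'][v,u]; P=np.array(f['pose'])
w=np.stack([(u-f['cx'])/f['fx']*z,(v-f['cy'])/f['fy']*z,z],1)@P[:3,:3].T+P[:3,3]; w*=1000
k=(abs(w[:,0]-605)<75)&(abs(w[:,1]+163)<40)&(w[:,2]>46)&(w[:,2]<54); w=w[k]; r=cv2.minAreaRect(w[:,:2].astype(np.float32)); print('pile',r,np.linalg.lstsq(np.c_[w[:,:2]-w[:,:2].mean(0),np.ones(len(w))],w[:,2],rcond=None)[0])"
```

```text
t 49.0 p [387.   92.9 180. ] jaw 95.0 F [ 0.2 -0.2  0. ] w 0.2 q6 -0.06
top outline [605.8, -161.2, 122.3, 65.7, 3.8]
scene outline [604.2, -164.2, 125.1, 65.4, 4.8]
scraper [458.4, 364.7, 104.6, 39.0, 3.8]
green [583.7, -277.0, 10.0, 6.3, 1.6] blk [567.5, -279.0, 19.4, 6.4, 1.6]
pile ((607.9341430664062, -164.0269775390625), (114.74279022216797, 61.60192108154297), 1.713454246520996) [ 8.67252600e-04 -6.93125630e-03  4.96055467e+01]
```

View pics/f.png

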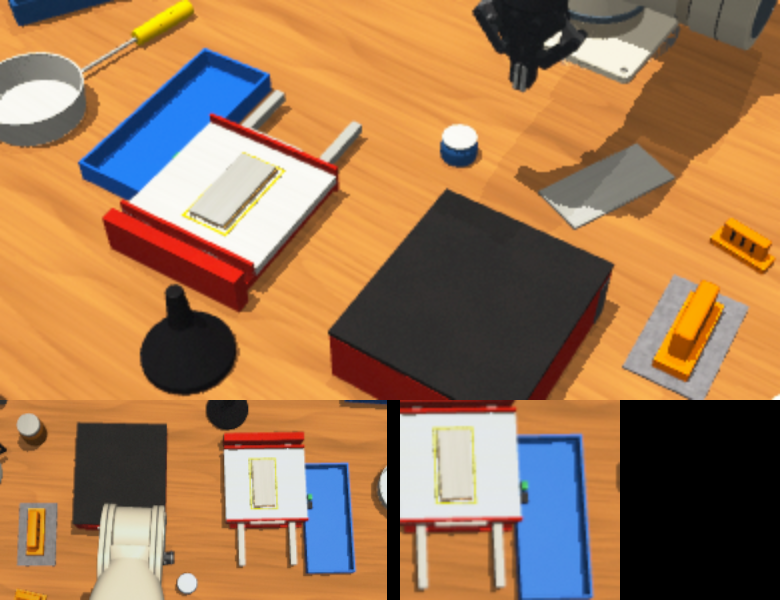

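```bash
python3 -c "
from h import *
print(ctrl.sign_off())"
```

```text
the job is handed in; nothing more can be done
None
```

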